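# Fit the selector lever to the splined shaft and latch it

## Task

Fit the loose steel selector lever onto the splined shaft of the gear housing. The spring latch beside the shaft is in the way: pull its handle out, swing it over into the rest notch so that it stays out, then turn the lever to match the splines (they fit one way only) and slide it fully home along the leaning shaft. Last, swing the latch handle back so that the pin springs in over the lever's collar; do not disturb the small loose things lying round about.

Things in the scene. Friction and masses are not known exactly. Their poses are not given: they have to be found in the camera images.
- gear_housing: Grey cast gear housing on the bench, foot 130x136x12 mm; origin under it, 105 mm straight below shaft_seat. Its front (-x) faces the robot's right, give or take; its round cover and splined shaft lean 30 degrees from vertical toward the front. The spring latch is on its +y side, toward the robot.
- shaft_seat (a point): Centre of the flat shoulder (52 mm diameter) at the shaft's foot, on which the lever seats. z runs out along the shaft. x points to the blank spline, the way the fitted lever's arm must point (-y of the housing, give or take 0.35 rad: the shaft's angle varies; stiff to turn, 0.3 N m).
- shaft_end (a point): Centre of the steel shaft's end face, 40 mm along z from shaft_seat, same axes; a dark slot scribed here points to +x, the blank. Core 24 mm diameter, last 6 mm tapered to 19; five keys 60 degrees apart, none at +x, 7 mm wide, 31 mm over the tips, with pointed ends 33 mm above the shoulder.
- lever: Bare steel selector lever, 0.42 kg, 160 mm long, lying flat, hub up. Origin: centre of the hub's underside; z up the hub, x along the arm (22 mm wide, 10 thick, level with the underside). Home on the shaft, its underside lies on the shoulder and its x, y, z lie along those of shaft_seat, origins together.
- lever_hub (a point): Centre of the lever's hub, 21 mm above its underside, same axes. Hub 42 mm high, 42 mm diameter, with two flat cheeks 44 mm apart facing -y and +y (26 mm long, 10 mm above the underside up to the top): grip here, from above, fingertips clear of the collar (56 mm diameter, 10 mm thick) at its foot.
- lever_eye (a point): Centre of the drilled eye at the arm's end, 117 mm from the hub's axis, 5 mm above the underside. The hub's bore goes right through: 26 mm between lands, five 9 mm grooves for the shaft's keys (1 mm play each side), none at +x, where a short dark line marks the top face.
- latch_pivot (a point): Fixed point on the latch's axis, level with its handle when home: 64 mm from the shaft's axis, 16.5 mm above the shoulder's plane. y points outward along the latch (horizontal, the way to pull), z along the shaft, x up the slope. Steel barrel 26 mm diameter, its slotted crown ends 11 mm outward of here.
- latch_knob (a point): Centre of the 18 mm black ball on the latch's bent handle (7 mm rod), 50 mm from the axis. At home the handle leans 60 degrees from z toward +x of latch_pivot (back); in the rest notch, 20 degrees from z toward -x (front). Pinched from above by fingers closing along that y, the ball turns between them.
- latch_pull (a joint): Pin pulled out (m): 0 home; from 0.0145 the handle clears the crown and can swing; 0.011 at rest in the notch; 0.020 stop. Spring 4 N at home, 9 N at the stop. At home the flat 9 mm pin ends 22 mm from the shaft's axis, 12 mm above the shoulder, in the collar's way; in the rest notch it is clear.
- latch_turn (a joint): Swing of the handle about the latch's axis: 0 in the home slot (leaning back), about 1.40 rad in the rest notch, 1.48 at the stop; grows as the ball swings from the back over the top to the front. It must be lifted 3.5 mm out of the notch (pull 0.0145) to swing back.
- bolt_m16: Grey hexagon bolt lying loose, 27x90x24 mm; leave alone.
- hex_nut: Large grey hexagon nut, 30x34x16 mm; leave alone.
- tape_roll: Black roll of tape lying flat, 72 mm diameter, 19 mm high; leave alone.
- bearing_box: Small striped carton, 49x95x40 mm; leave alone.
Not all that is in view belongs to the job. Of the things that look like the lever, the larger one is meant.

How it is judged:
By the outcome, as a careful person would: the job done as asked, in the order asked, and still so for the second after the job is handed in, with the robot touching nothing.
It also fails if it takes over 66 s, if anything falls off the work surface, if the arm or the gripper's body presses on something with over 40 N, if the wrist force passes 120 N, or if a joint passes its speed limit or range.

## Robot

A 6-joint arm with a two-finger parallel gripper is mounted at the origin on the work surface; the furniture and walls round the work are solid. World frame = base frame: x ahead of the robot, y to its left, z up, the work surface at z = 0. Lengths are in mm, angles in rad, forces in N, time in s.
With the tool pointing down it reaches from about 350 to 975 mm from the base axis. Payload 7.1 kg.
Tool frame: the origin (TCP) lies on the centre line of the jaws, within the pads' length; the fingertips stand 8 mm ahead of it and the grasp point (between the pads) lies 11 mm behind it; z points along the fingers, x is the direction in which the jaws open and shut, and the axes are right-handed (so a half turn about z gives the same grasp; the last joint's range is limited). The gripper opens to 88 mm and grips with 3 to 60 N. Pads are 20 mm wide; open, the fingers measure 115 mm over their backs; the gripper's body (75 mm by 178 mm) begins 61 mm behind the grasp point.
Start: joints at [1.323, 0.423, 1.63, -0, 1.089, -0.019], TCP at [141.724, 608.703, 230.675] pointing down, gripper open.
Joint ranges: [-3, 3], [-0.9, 2.11], [0.09, 2.58], [-1.31, 4.45], [0.11, 2.69], [-2.54, 2.54]. Speed limits (rad/s): [2.39, 2.39, 3.01, 3.14, 3.14, 3.14].

## Interface

Orientations are given as a rotation vector (axis times angle).
In Python, from workcell import ctrl gives the robot as it stands.
- The arm moves only by the shell command python3 -m handwheel 'ROWS'. ROWS is JSON, a list of rows, each a list of 3 entries, a list of its own where there are three numbers: the turn, a rotation vector about the tool's x, y, z in rad, then the shift along the tool's x, y, z in mm, then the opening, from 0 (shut) to 1 (fully open). In form: [[[ax, ay, az], [tx, ty, tz], jaw], ...]. A call has exactly 10 rows; each row shifts and turns the pose as measured when the row begins, along the tool's axes as they then stand; what a row does not reach is not made up. A row lasts 1/12 s, in which the tool goes at most 41.7 mm and 7.16 degrees, less where a joint would pass 70% of its speed; a pose out of reach is approached as far as the arm can. A call with a gripper value outside its range is refused whole. The fingers move at their own pace and stop on an object; the grip force is fixed at half the most. Time passes only in rows, so rows that do not move let the fingers close, or fill a call up. It gives the time, the measured TCP pose, the force and the opening at its end, in the units of the state.
- ctrl.get_obs(): the state, without advancing time (a new reading comes with each control period).
- ctrl.get_image(name): name is "side" or "top" or "wrist"; returns a dict with "pixels" (420x560x3 uint8, red, green, blue), "camera_matrix" (3x3 intrinsics, pixels), "rvec" (rotation vector, rad) and "tvec" (3), from world to camera coordinates, as OpenCV has them. Camera axes: x right, y down, z forward; pixel columns grow to the right and rows downward; lengths in mm; the calibration is good to about 2 mm. The wrist camera is an equidistant fisheye: a pixel r from the principal point sees the ray r / f radians off the axis. A picture is of the moment at which its call begins. There is no depth.
- ctrl.close_job(): hands the job in, once; it reports no verdict.
Trained networks look in a picture, given as the dict that the camera call returned (one of the last four; its "shot" number tells which), for a name from the list of things; names that differ only in an ending like _2 or _b are one class to them, and where a whole thing is asked for, a point or a joint stands for the part that bears it (a point fixed in the world has none). Each returns a list of dicts, best first, with "score" (0 to 1); they miss things now and then, are a little off and sometimes report something else, mostly with a low value. They report only what shows in the picture. A call takes as long as a camera call. They do not tell look-alikes from the thing itself.
- ctrl.look_for(picture, query): "position" ([x, y, z] in mm, in the coordinates of the camera as it stood for that picture, good to about 4 mm: the middle of the surface that is visible of it).
- ctrl.spot_point(picture, query): "position" ([x, y, z] in mm, in the coordinates of the camera as it stood for that picture, good to about 4 mm: a listed point, or the origin of a listed thing).
The state is a dict: "t": time; "qpos": joint angles; "qvel": joint speeds; "joint_torque": joint torques, N m; "ee_pos": TCP position; "orientation": TCP orientation; "ft_force": force on the tool from outside, world axes, zero at the start; "moment": the same for the moment, N m; "width": finger opening in mm.
Only numpy, scipy, OpenCV 4.12 (cv2) and the standard library are available. Lean on these libraries where they do the work, as an engineer would, in place of code of your own. Each camera call takes 0.05 s, during which the arm holds its last target.

## Working session

There is one attempt and no reset: what is moved stays moved. The work goes in short steps, Python scripts to look and compute and a shell command to move; the robot and the scene stay as the last step left them, time stands still between calls to the robot, and variables do not carry over. Pictures are saved under pics/ and viewed, and the job is handed in when it is done.

```bash
ls -la; mkdir -p pics; cat > h.py <<'E'
import numpy as np,cv2
from workcell import ctrl
from scipy.spatial.transform import Rotation as R
def save(p,n):
    cv2.imwrite('pics/'+n+'.png',cv2.cvtColor(np.asarray(p['pixels']),cv2.COLOR_RGB2BGR))
def w(p,c):
    Rm=R.from_rotvec(np.ravel(p['rvec'])).as_matrix()
    return Rm.T@(np.ravel(c)-np.ravel(p['tvec']))
def proj(p,X):
    Rm=R.from_rotvec(np.ravel(p['rvec'])).as_matrix()
    c=Rm@np.asarray(X)+np.ravel(p['tvec']);K=np.asarray(p['camera_matrix'])
    return (K@(c/c[2]))[:2]
E
python3 - <<'E'
from h import *
o=ctrl.get_obs()
for k in o: print(k,np.round(o[k],3))
for n in ['side','top','wrist']:
    p=ctrl.get_image(n); save(p,n+'0')
    print(n,w(p,[0,0,0]),p['camera_matrix'])
    for q in ['gear_housing','shaft_seat','shaft_end','lever','lever_hub','lever_eye','latch_pivot','latch_knob','bolt_m16','hex_nut','tape_roll','bearing_box']:
        for d in ctrl.spot_point(p,q)[:3]: print(q,np.round(w(p,d['position']),1),round(d['score'],2))
print(ctrl.get_obs()['t'])
E
```

```text
total 12
drwxr-xr-x  3 agent agent 4096 Dec  7 13:24 .
drwxr-xr-x 23 root  root  4096 Dec  7 13:24 ..
drwxr-xr-x  2 agent agent 4096 Dec  7 13:24 pics
t 0.0
qpos [ 1.323  0.424  1.631 -0.     1.089 -0.019]
qvel [ 0.001  0.001 -0.     0.001 -0.001  0.001]
joint_torque [ 4.0000e-03 -5.4461e+01 -2.7368e+01  6.5000e-02  2.3000e-02 -0.0000e+00]
ee_pos [141.597 608.212 229.907]
orientation [ 2.460e+00  1.953e+00 -2.000e-03]
ft_force [-0.186  1.067  0.462]
moment [ 0.024  0.002 -0.005]
width 87.838
side [248.19231659 728.00226283 600.66503491] [[419.18664074   0.         281.27389591]
 [  0.         419.18664074 200.52269237]
 [  0.           0.           1.        ]]
gear_housing [ 5.983e+02 -5.370e+01 -2.000e-01] 0.75
shaft_seat [604.3 -51.2 105.7] 0.59
shaft_seat [599.8 -51.3   1.4] 0.18
shaft_end [591.6 -73.  144.3] 0.61
lever [ 429.  -311.6   -4. ] 0.6
lever [ 459.3 -420.7    3.7] 0.49
lever_hub [ 431.7 -310.6   23.2] 0.9
lever_hub [ 465.1 -418.3   19.1] 0.54
lever_eye [ 418.6 -492.7    3.6] 0.69
lever_eye [ 549.2 -292.5    8.6] 0.6
latch_pivot [539.  -35.7 115.6] 0.68
latch_knob [541.
[... 590 characters left out ...]
0.21
lever [ 462.5 -418.3    1.4] 0.87
lever [605.3 -51.2 103.4] 0.7
lever [ 440.5 -310.    -1.3] 0.69
lever_hub [ 435.8 -309.    14.8] 0.9
lever_hub [ 463.5 -417.2   20.3] 0.75
lever_eye [ 421.3 -490.     6.4] 0.97
lever_eye [ 545.6 -291.6    1.6] 0.7
latch_pivot [ 545.2 -292.8    0.9] 0.4
latch_knob [547.7 -11.3 163.6] 0.43
bolt_m16 [ 420.6 -118.5   -4.3] 0.83
hex_nut [421.6 -28.5  -6.1] 0.43
tape_roll [4.218e+02 5.020e+01 2.000e-01] 0.88
bearing_box [420.2 148.8   2.8] 0.72
bearing_box [ 436.9 -312.1   17.6] 0.43
wrist [ 67.89461056 626.08202813 383.79328414] [[325.1922621    0.         276.89147201]
 [  0.         325.1922621  212.1579989 ]
 [  0.           0.           1.        ]]
1.95
```

View pics/side0.png

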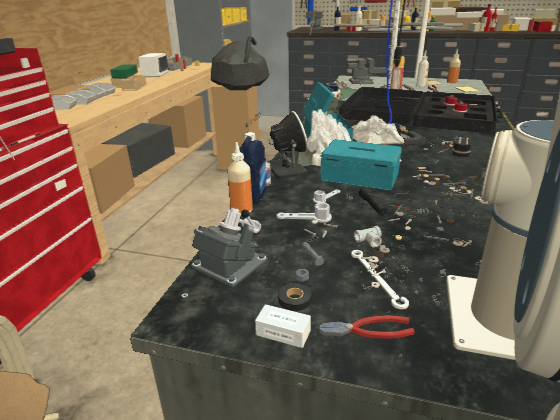

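View pics/top0.png

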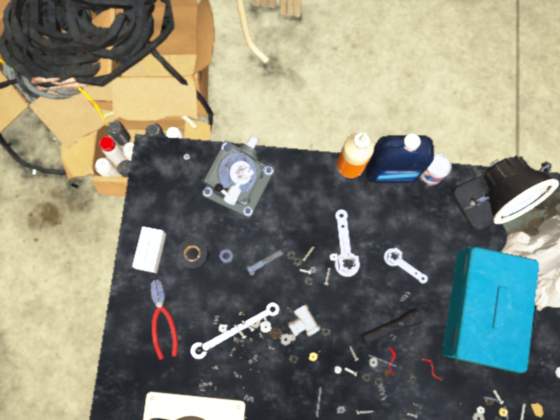

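The top view shows the housing at about (238,175) and the target lever with its hub at (346,265) and eye at (342,215). The smaller look-alike is at (395,257). In the side view the housing is at (232,245) with its shaft leaning away. Next I'll go over the housing with the wrist camera.

```bash
cat >> h.py <<'E'
def pose():
    o=ctrl.get_obs(); return np.array(o['ee_pos'],float),R.from_rotvec(o['orientation']),o
def tool(zdir,xdir):
    z=np.array(zdir,float);z/=np.linalg.norm(z);x=np.array(xdir,float);x-=z*(x@z);x/=np.linalg.norm(x)
    return R.from_matrix(np.c_[x,np.cross(z,x),z])
def plan(P,Rt,n):
    p,r,o=pose();P=np.array(P,float)
    rv=(r.inv()*Rt).as_rotvec()
    print('from',p.round(1),'turn',rv.round(3),'n',n,'turn/row',(rv/n).round(4))
    for k in range(n):
        rk=r*R.from_rotvec(rv*k/n)
        print(k,(rk.inv().apply((P-p)/n)).round(1))
E
python3 - <<'E'
from h import *
print(pose()[2]['t'])
plan([530,-90,330],tool([0,0,-1],[.917,-.4,0]),20)
E
```

```text
1.95
from [141.7 608.7 230.7] turn [ 0.    -0.     1.753] n 20 turn/row [ 0.     -0.      0.0877]
0 [-29.6  26.8  -5. ]
1 [-27.2  29.3  -5. ]
2 [-24.5  31.6  -5. ]
3 [-21.6  33.6  -5. ]
4 [-18.6  35.4  -5. ]
5 [-15.4  36.9  -5. ]
6 [-12.1  38.1  -5. ]
7 [-8.8 39.  -5. ]
8 [-5.3 39.6 -5. ]
9 [-1.8 39.9 -5. ]
10 [ 1.7 39.9 -5. ]
11 [ 5.2 39.6 -5. ]
12 [ 8.6 39.  -5. ]
13 [12.  38.1 -5. ]
14 [15.3 36.9 -5. ]
15 [18.5 35.4 -5. ]
16 [21.5 33.7 -5. ]
17 [24.4 31.7 -5. ]
18 [27.  29.4 -5. ]
19 [29.5 26.9 -5. ]
```

```bash
python3 -m handwheel '[[[0,0,0.088],[-29.6,26.8,-8],1],[[0,0,0.088],[-27.2,29.3,-8],1],[[0,0,0.088],[-24.5,31.6,-8],1],[[0,0,0.088],[-21.6,33.6,-8],1],[[0,0,0.088],[-18.6,35.4,-5],1],[[0,0,0.088],[-15.4,36.9,-5],1],[[0,0,0.088],[-12.1,38.1,-5],1],[[0,0,0.088],[-8.8,39,-5],1],[[0,0,0.088],[-5.3,39.6,-5],1],[[0,0,0.088],[-1.8,39.9,-5],1]]'
python3 - <<'E'
from h import *
plan([530,-90,330],tool([0,0,-1],[.917,-.4,0]),10)
E
```

```text
t: 2.78
ee_pos: [333.1, 249.7, 293.1]
orientation: [-3.065, -0.676, -0.005]
ft_force: [0.8, 0.9, -0.7]
width: 88.0
from [333.1 249.7 293.1] turn [-0.003 -0.002  0.846] n 10 turn/row [-0.0003 -0.0002  0.0846]
0 [ 3.6 39.1 -3.8]
1 [ 6.9 38.7 -3.7]
2 [10.1 37.9 -3.7]
3 [13.3 37.  -3.7]
4 [16.4 35.7 -3.7]
5 [19.3 34.2 -3.7]
6 [22.1 32.4 -3.7]
7 [24.8 30.5 -3.7]
8 [27.3 28.3 -3.7]
9 [29.6 25.9 -3.7]
```

```bash
python3 -m handwheel '[[[0,0,0.088],[3.6,39.1,-4],1],[[0,0,0.088],[6.9,38.7,-4],1],[[0,0,0.088],[10.1,37.9,-4],1],[[0,0,0.088],[13.3,37,-4],1],[[0,0,0.088],[16.4,35.7,-4],1],[[0,0,0.088],[19.3,34.2,-4],1],[[0,0,0.088],[22.1,32.4,-4],1],[[0,0,0.088],[24.8,30.5,-4],1],[[0,0,0.088],[27.3,28.3,-4],1],[[0,0,0.088],[29.6,25.9,-4],1]]'
cat >> h.py <<'E'
def fproj(p,X):  # fisheye
    Rm=R.from_rotvec(np.ravel(p['rvec'])).as_matrix()
    c=Rm@np.asarray(X,float)+np.ravel(p['tvec']);K=np.asarray(p['camera_matrix'])
    th=np.arctan2(np.hypot(c[0],c[1]),c[2]);d=c[:2]/np.hypot(c[0],c[1])
    return K[0,0]*th*d+K[:2,2]
def spots(p,qs,n=2):
    for q in qs:
        for d in ctrl.spot_point(p,q)[:n]: print(q,np.round(w(p,d['position']),1),round(d['score'],2))
E
python3 - <<'E'
from h import *
p=ctrl.get_image('wrist');save(p,'w1');print(w(p,[0,0,0]),pose()[2]['qpos'],pose()[0])
spots(p,['gear_housing','shaft_seat','shaft_end','latch_pivot','latch_knob','lever_hub','lever_eye'])
E
```

```text
t: 3.62
ee_pos: [522.7, -117.1, 338.7]
orientation: [-3.039, 0.764, -0.016]
ft_force: [0.4, 0.1, 0.7]
width: 87.9
[556.5251348  -50.98432673 492.63148082] [-0.25405991  0.17709766  1.71196852  0.00556321  1.2375345   0.24473147] [ 526.07728956 -122.67401779  339.7421747 ]
gear_housing [ 6.053e+02 -5.360e+01 -4.000e-01] 0.62
shaft_seat [602.8 -53.6 105.1] 0.87
shaft_seat [ 422.9 -121.3   -1.9] 0.43
shaft_end [599.9 -70.4 140.8] 0.82
latch_pivot [539.1 -35.9 119.4] 0.64
latch_knob [550.1 -10.8 161.5] 0.96
lever_hub [ 420.9 -120.9   -3.2] 0.62
lever_hub [ 460.3 -417.6   13.3] 0.6
lever_eye [ 548.9 -292.6   -1.5] 0.89
lever_eye [ 419.9 -490.9    1.5] 0.52
```

View pics/w1.png

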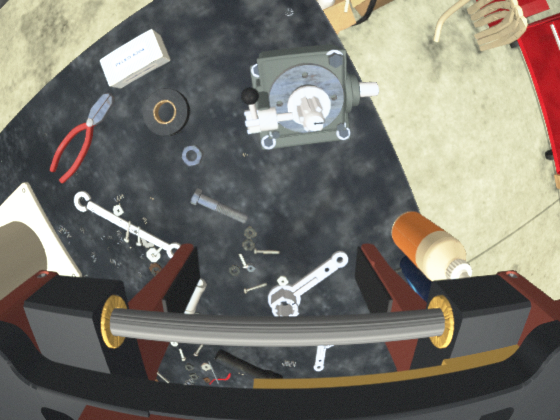

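Housing at (305,100) in the wrist view, black latch knob at (249,96), shaft at (315,112), target lever hub at (284,300) and eye at (340,260). I'll fit the housing pose from these points.

```bash
cat > fit.py <<'E'
import numpy as np
from scipy.optimize import least_squares
s=.5;c=np.cos(np.pi/6)
zs=np.array([-s,0,c]); xs=np.array([c,0,s])   # housing frame; x_h up slope
seat=np.array([0,0,105.]);end=seat+40*zs
piv=seat+64*np.array([0,1,0])+16.5*zs
def knob(turn,pull):
    a=np.deg2rad(60)-turn
    return piv+50*(np.cos(a)*zs+np.sin(a)*xs)+np.array([0,pull,0])
M=dict(o=np.zeros(3),seat=seat,end=end,piv=piv,knob=knob(0,0))
def T(q,X):
    cy,sy=np.cos(q[2]),np.sin(q[2]);return np.array([q[0]+cy*X[0]-sy*X[1],q[1]+sy*X[0]+cy*X[1],X[2]])
E
python3 - <<'E'
from fit import *
D=[('o',[605.3,-53.6,0]),('o',[606.2,-52,0]),('o',[598.3,-53.7,0]),('seat',[604.3,-51.2,105.7]),('seat',[606,-49.5,103.2]),('seat',[602.8,-53.6,105.1]),
('end',[591.6,-73,144.3]),('end',[598.1,-71.6,140.2]),('end',[599.9,-70.4,140.8]),('piv',[539,-35.7,115.6]),('piv',[539.1,-35.9,119.4]),('knob',[541.9,-12.4,164.2]),('knob',[547.7,-11.3,163.6]),('knob',[550.1,-10.8,161.5])]
f=lambda q:np.concatenate([T(q,M[k])-d for k,d in D])
r=least_squares(f,[605,-52,1.2+.7],loss='soft_l1')
print(r.x,np.degrees(r.x[2]))
for k in M:print(k,T(r.x,M[k]).round(1))
print(f(r.x).reshape(-1,3).round(1))
E
```

```text
[603.02848343 -52.08093219  -5.093819  ] -291.85433019287524
o [603.  -52.1   0. ]
seat [603.  -52.1 105. ]
end [595.6 -70.6 139.6]
piv [540.6 -35.9 119.3]
knob [549.9 -12.7 162.6]
[[-2.3  1.5  0. ]
 [-3.2 -0.1  0. ]
 [ 4.7  1.6  0. ]
 [-1.3 -0.9 -0.7]
 [-3.  -2.6  1.8]
 [ 0.2  1.5 -0.1]
 [ 4.   2.4 -4.7]
 [-2.5  1.  -0.6]
 [-4.3 -0.2 -1.2]
 [ 1.6 -0.2  3.7]
 [ 1.5 -0.  -0.1]
 [ 8.  -0.3 -1.6]
 [ 2.2 -1.4 -1. ]
 [-0.2 -1.9  1.1]]
```

```bash
python3 - <<'E'
from h import *
plan([549.5,-12.5,225],tool([0,0,-1],[.928,-.372,0]),8)
E
```

```text
from [ 521.6 -113.7  338.2] turn [-0.01  -0.008 -0.104] n 8 turn/row [-0.0012 -0.0009 -0.013 ]
0 [ -2.9 -12.7  14.3]
1 [ -2.7 -12.7  14.2]
2 [ -2.6 -12.8  14.2]
3 [ -2.4 -12.8  14.2]
4 [ -2.2 -12.9  14.2]
5 [ -2.  -12.9  14.2]
6 [ -1.8 -13.   14.2]
7 [ -1.7 -13.   14.2]
```

```bash
python3 -m handwheel '[[[0,0,-0.013],[-2.9,-12.7,14.2],0.6],[[0,0,-0.013],[-2.7,-12.7,14.2],0.6],[[0,0,-0.013],[-2.6,-12.8,14.2],0.6],[[0,0,-0.013],[-2.4,-12.8,14.2],0.6],[[0,0,-0.013],[-2.2,-12.9,14.2],0.6],[[0,0,-0.013],[-2,-12.9,14.2],0.6],[[0,0,-0.013],[-1.8,-13,14.2],0.6],[[0,0,-0.013],[-1.7,-13,14.2],0.6],[[0,0,0],[0,0,0],0.6],[[0,0,0],[0,0,0],0.6]]'
cat > look.py <<'E'
import sys
from h import *
from fit import *
q=[603.03,-52.08,np.radians(68.15)]
p=ctrl.get_image('wrist');save(p,sys.argv[1]);t=ctrl.get_image('top');save(t,sys.argv[1]+'t')
im=cv2.imread('pics/%s.png'%sys.argv[1])
for k in M: 
    u=fproj(p,T(q,M[k]));print(k,u.round(1),proj(t,T(q,M[k])).round(1));cv2.circle(im,tuple(int(round(x)) for x in u),3,(0,0,255),1)
cv2.imwrite('pics/%s_o.png'%sys.argv[1],im[:,:])
print(pose()[0],pose()[2]['t'])
spots(p,['gear_housing','shaft_seat','shaft_end','latch_pivot','latch_knob'],1)
E
python3 look.py w2
```

```text
t: 4.85
ee_pos: [547.0, 3.9, 224.4]
orientation: [-3.085, 0.554, -0.023]
ft_force: [0.2, -0.1, 0.2]
width: 52.5
o [332.9 214.1] [243.8 185.1]
seat [353.  245.1] [241.3 172.7]
end [359.7 281.7] [248.5 172.3]
piv [284. 259.] [230.4 197.5]
knob [287.3 251.4] [218.4 187.3]
[547.26643754   3.04262272 224.97198882] 4.95
gear_housing [601.4 -52.6   2.2] 0.86
shaft_seat [604.4 -51.8 104.7] 0.87
shaft_end [600.7 -71.7 137.4] 0.7
latch_pivot [538.7 -36.6 118.5] 0.7
latch_knob [549.  -13.7 159.9] 0.67
```

View pics/w2_o.png

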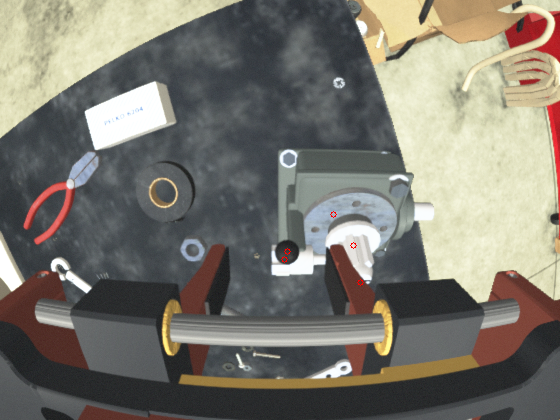

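```bash
python3 - <<'E'
from h import *
plan([549.5,-12.8,225],tool([0,0,-1],[.928,-.372,0]),1)
E
```

```text
from [547.8   2.  225.2] turn [-0.011 -0.015  0.022] n 1 turn/row [-0.0108 -0.0154  0.0222]
0 [ 6.8 13.3  0.1]
```

```bash
python3 -m handwheel '[[[-0.01,-0.015,0.022],[2.8,5.3,0],0.6],[[0,0,0],[2.4,4.3,0],0.6],[[0,0,0],[1.6,3.3,0],0.6],[[0,0,0],[0,0,10],0.6],[[0,0,0],[0,0,14],0.6],[[0,0,0],[0,0,14],0.6],[[0,0,0],[0,0,12],0.6],[[0,0,0],[0,0,6],0.6],[[0,0,0],[0,0,0],0.6],[[0,0,0],[0,0,0],0.6]]'
python3 look.py w3; python3 - <<'E'
from h import *
plan([549.5,-12.8,152],tool([0,0,-1],[.928,-.372,0]),1)
E
```

```text
t: 6.03
ee_pos: [550.3, -17.4, 165.6]
orientation: [-3.082, 0.606, -0.002]
ft_force: [0.6, -0.7, 1.2]
width: 52.5
o [336.7 208.9] [243.8 185.1]
seat [361.9 247.4] [241.3 172.7]
end [371.5 295.3] [248.5 172.3]
piv [273.6 268.1] [230.4 197.5]
knob [272.6 261.2] [218.4 187.3]
[550.62915525 -17.34362355 166.16955525] 6.1333
gear_housing [604.4 -52.7  -0.7] 0.86
shaft_seat [603.3 -53.6 104.2] 0.6
shaft_end [598.1 -72.  140.7] 0.84
latch_pivot [537.6 -39.8 122.3] 0.62
latch_knob [547.9 -10.4 162.1] 0.66
from [551.  -17.2 166.7] turn [-0.001 -0.003 -0.007] n 1 turn/row [-0.0011 -0.0031 -0.0069]
0 [-3.1 -3.5 14.7]
```

View pics/w3_o.png

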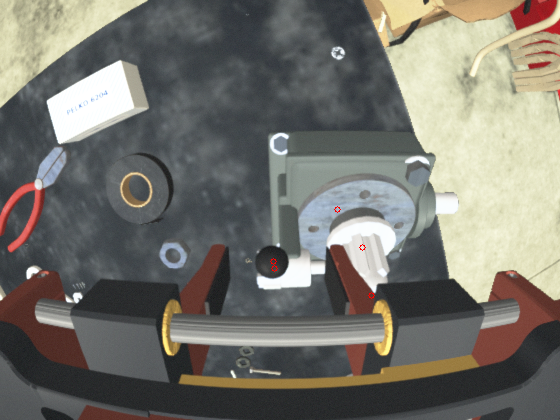

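```bash
python3 -m handwheel '[[[0,0,0],[-1.5,-1.7,4],0.6],[[0,0,0],[-1.5,-1.7,5],0.6],[[0,0,0],[0,0,4],0.6],[[0,0,0],[0,0,1],0.6],[[0,0,0],[0,0,0],0],[[0,0,0],[0,0,0],0],[[0,0,0],[0,0,0],0],[[0,0,0],[0,0,0],0],[[0,0,0],[0,0,0],0],[[0,0,0],[0,0,0],0]]'
python3 look.py w4; python3 - <<'E'
from h import *
p,r,o=pose();print(o['ft_force'],o['width'],o['t'],r.as_matrix().round(3), p)
E
```

```text
t: 7.22
ee_pos: [549.6, -12.3, 151.8]
orientation: [-3.082, 0.605, -0.007]
ft_force: [-0.5, 0.1, -0.0]
width: 16.4
o [340.9 217.1] [243.8 185.1]
seat [369.3 260.8] [241.3 172.7]
end [379.8 312. ] [248.5 172.3]
piv [277.3 283.6] [230.4 197.5]
knob [277.6 281. ] [218.4 187.3]
[549.56296534 -12.2477708  151.79359414] 7.3167
gear_housing [602.3 -52.8  -1.7] 0.64
shaft_seat [605.3 -53.9 106. ] 0.76
shaft_end [422.8 143.4  -0.8] 0.37
latch_pivot [544.1 -35.9 122.1] 0.61
latch_knob [548.5 -11.7 160.8] 0.95
[-0.15816794  0.42402841  1.63596585] 16.423609563590794 7.5667 [[ 0.926 -0.378  0.004]
 [-0.378 -0.926 -0.   ]
 [ 0.004 -0.001 -1.   ]] [549.56311548 -12.21545332 151.76171419]
```

View pics/w4_o.png

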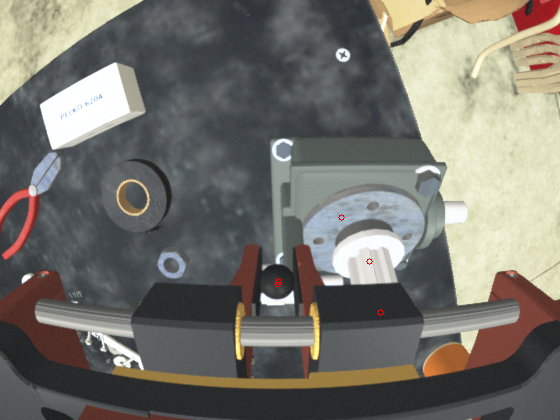

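The jaws have closed on the ball at (278,282), width 16.4. Next I pull it outward along tool −x.

```bash
python3 -m handwheel '[[[0,0,0],[-3,0,0],0],[[0,0,0],[-4,0,0],0],[[0,0,0],[-4,0,0],0],[[0,0,0],[-3.5,0,0],0],[[0,0,0],[-2,0,0],0],[[0,0,0],[-1,0,0],0],[[0,0,0],[0,0,0],0],[[0,0,0],[0,0,0],0],[[0,0,0],[0,0,0],0],[[0,0,0],[0,0,0],0]]'
python3 - <<'E'
from h import *
p=ctrl.get_image('wrist');save(p,'w5');spots(p,['latch_knob'])
p,r,o=pose();print(o['ft_force'],o['width'],o['t'],p,r.inv().apply(p-[549.56,-12.2,151.8]))
E
```

```text
t: 8.4
ee_pos: [543.3, -10.9, 152.4]
orientation: [3.079, -0.6, 0.051]
ft_force: [3.9, -2.9, -4.0]
width: 16.5
latch_knob [543.3 -14.9 160.5] 0.65
[ 4.64862662 -3.72390048 -4.32875768] 16.28615960171463 8.5 [543.44230244 -11.00012249 152.44625969] [-6.0957351   1.18485783 -0.84953316]
```

View pics/w5.png

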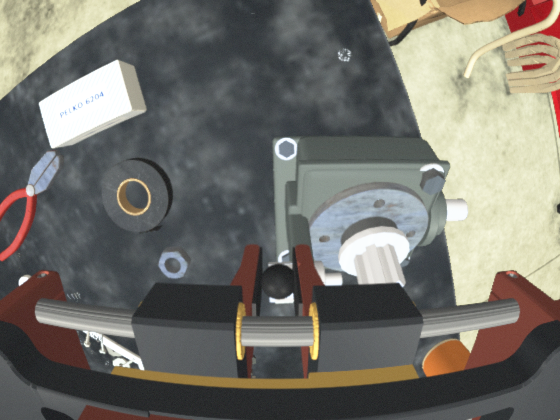

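```bash
python3 -m handwheel '[[[0,0,0],[-4,0,0],0],[[0,0,0],[-4,0,0],0],[[0,0,0],[-4,0,0],0],[[0,0,0],[-3,0,0],0],[[0,0,0],[-3,0,0],0],[[0,0,0],[-3,0,0],0],[[0,0,0],[-2,0,0],0],[[0,0,0],[-2,0,0],0],[[0,0,0],[-2,0,0],0],[[0,0,0],[-2,0,0],0]]'
python3 - <<'E'
from h import *
p,r,o=pose();print(o['ft_force'],o['width'],o['t'],p,r.inv().apply(p-[549.56,-12.2,151.8]), tool([0,0,-1],[.928,-.372,0]).inv().apply(p-[549.56,-12.2,151.8]))
pp=ctrl.get_image('wrist');save(pp,'w6');spots(pp,['latch_knob'])
p,r,o=pose();print(o['ft_force'],p)
E
```

```text
t: 9.33
ee_pos: [531.3, -6.9, 152.7]
orientation: [3.074, -0.596, 0.11]
ft_force: [7.9, -5.8, -6.4]
width: 16.1
[ 7.86039158 -5.7988787  -6.42434928] 16.051277478734573 9.3333 [531.30427215  -6.90340953 152.73106709] [-18.79932604   1.896889    -2.27585329] [-18.91573334   1.87630012  -0.93106709]
latch_knob [531.2  -7.9 163.7] 0.58
latch_knob [605.5 -52.2  -1.4] 0.34
[ 7.64773077 -5.7337248  -7.08103389] [531.18888647  -6.85546909 152.74464084]
```

View pics/w6.png

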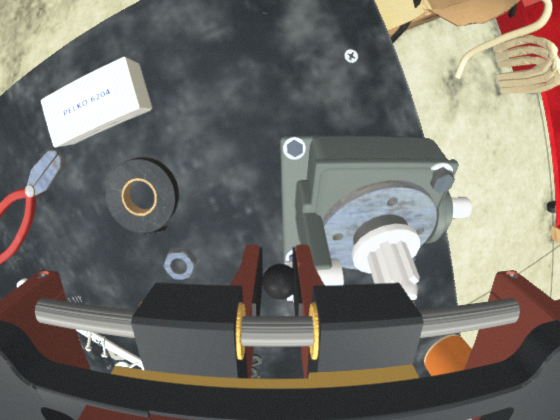

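```bash
cat > st.py <<'E'
from h import *
from fit import *
q=[603.03,-52.08,np.radians(68.15)]
p,r,o=pose();print('t',o['t'],'F',np.round(o['ft_force'],1),'w',round(o['width'],1),'p',p.round(1))
cy,sy=np.cos(q[2]),np.sin(q[2])
g=r.apply([0,0,-11])+p
d=g-np.array([q[0],q[1],0]);h=np.array([cy*d[0]+sy*d[1],-sy*d[0]+cy*d[1],d[2]])-piv
print('grasp rel piv: pull',h[1].round(1),'f',-h[0].round(1),'z',h[2].round(1),'theta',np.degrees(np.arctan2(-h[0],h[2])).round(1),'rad',np.hypot(h[0],h[2]).round(1))
Rt=tool([0,0,-1],[.928,-.372,0]);print('turnfix',(r.inv()*Rt).as_rotvec().round(3))
E
python3 st.py
```

```text
t 9.4333 F [ 7.6 -5.7 -7.1] w 16.5 p [531.2  -6.9 152.7]
grasp rel piv: pull 20.3 f -23.4 z 44.4 theta -27.8 rad 50.2
turnfix [-0.005 -0.071 -0.001]
```

```bash
python3 -m handwheel '[[[0,-0.02,0],[-1.8,6.3,-3.1],0],[[0,-0.02,0],[-1.8,6.7,-2.2],0],[[0,-0.02,0],[-1.8,6.9,-1.2],0],[[0,-0.015,0],[-1.8,7,-0.2],0],[[0,-0.015,0],[-1.8,7,0.7],0],[[0,-0.01,0],[-1.8,4,0.8],0],[[0,-0.01,0],[-1.8,2,0],0],[[0,-0.01,0],[-1.8,0,0],0],[[0,-0.01,0],[-1.8,0,0],0],[[0,-0.01,0],[-1.8,0,0],0]]'; python3 st.py
```

```text
t: 10.27
ee_pos: [522.2, -40.6, 161.3]
orientation: [-3.059, 0.594, 0.026]
ft_force: [7.6, -0.5, -10.1]
width: 16.2
t 10.2667 F [  7.6  -0.5 -10.1] w 16.2 p [522.2 -40.6 161.3]
grasp rel piv: pull 15.1 f 11.4 z 53.0 theta 12.1 rad 54.2
turnfix [-0.022  0.021 -0.003]
```

```bash
python3 -m handwheel '[[[0,0,0],[-3.5,0,2],0],[[0,0,0],[-3.5,1,2],0],[[0,0,0],[-3,5,2],0],[[0,0,0],[-2.5,6,3],0],[[0,0,0],[-2.5,6,3.5],0],[[0,0,0],[-2.5,5,4],0],[[0,0,0],[-2.5,4,4],0],[[0,-0.01,0],[-2.5,2,2],0],[[0,-0.01,0],[-2.5,0,0],0],[[0,-0.01,0],[-2.5,0,0],0]]'; python3 st.py;python3 - <<'E'
from h import *
p=ctrl.get_image('wrist');save(p,'w7');spots(p,['latch_knob'])
E
```

```text
t: 11.1
ee_pos: [516.5, -60.9, 151.8]
orientation: [-3.046, 0.596, -0.041]
ft_force: [8.4, 1.5, -6.2]
width: 16.2
t 11.1 F [ 8.4  1.5 -6.2] w 16.2 p [516.5 -60.9 151.8]
grasp rel piv: pull 13.3 f 32.6 z 43.5 theta 36.8 rad 54.4
turnfix [-0.041 -0.019 -0.005]
latch_knob [518.4 -59.3 161.6] 0.84
```

View pics/w7.png

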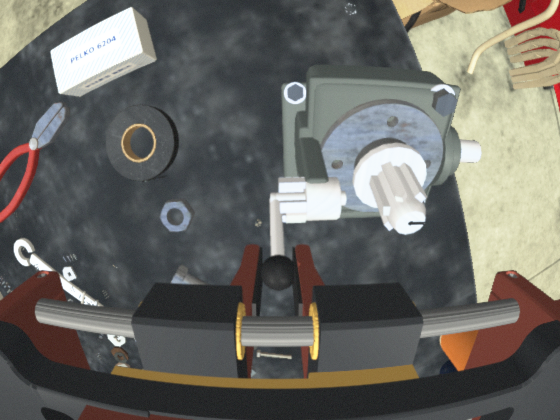

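```bash
python3 -m handwheel '[[[-0.01,0,0],[-3.5,1,2],0],[[-0.01,0,0],[-3.5,3,3],0],[[-0.01,0,0],[-3,4,5],0],[[-0.01,0,0],[-2.5,4,5],0],[[0,0,0],[-2.5,4,5],0],[[0,0,0],[-2.5,3,4],0],[[0,0,0],[-2.5,3,4],0],[[0,0,0],[-2.5,2,3],0],[[0,0,0],[-2,2,3],0],[[0,0,0],[-2,2,3],0]]'; python3 st.py;python3 - <<'E'
from h import *
p=ctrl.get_image('wrist');save(p,'w8');spots(p,['latch_knob'])
E
```

```text
t: 12.03
ee_pos: [514.6, -78.7, 132.8]
orientation: [-3.074, 0.608, -0.144]
ft_force: [-2.6, 7.9, 22.7]
width: 16.3
t 12.0333 F [-2.6  7.9 22.7] w 16.3 p [514.6 -78.7 132.8]
grasp rel piv: pull 9.1 f 49.6 z 24.5 theta 63.7 rad 55.3
turnfix [-0.022 -0.089 -0.009]
latch_knob [516.7 -71.5 149. ] 0.8
```

View pics/w8.png

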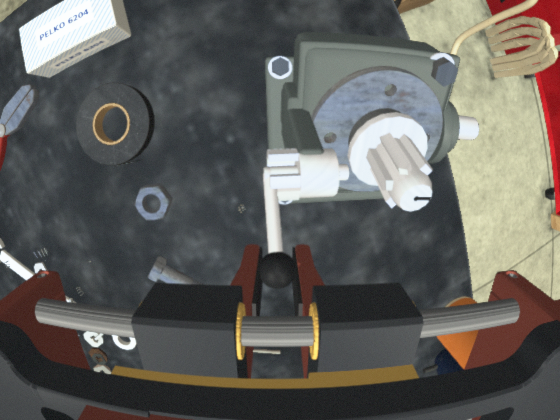

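```bash
python3 -m handwheel '[[[0,-0.01,0],[0,-1,-2],0],[[0,-0.01,0],[0,0,0],0],[[0,-0.01,0],[0.3,0,0],0],[[0,0,0],[0.3,0,0],0],[[0,0,0],[0,0,0],0.2],[[0,0,0],[0,0,0],0.4],[[0,0,0],[0,0,0],0.5],[[0,0,0],[0,0,0],0.5],[[0,0,0],[0,0,0],0.5],[[0,0,0],[0,0,0],0.5]]'; python3 st.py;python3 - <<'E'
from h import *
p=ctrl.get_image('wrist');save(p,'w9');spots(p,['latch_knob','latch_pivot','shaft_end','shaft_seat'])
p=ctrl.get_image('side');save(p,'s9');spots(p,['latch_knob','latch_pivot'])
p=ctrl.get_image('top');save(p,'t9');spots(p,['latch_knob','latch_pivot'])
E
```

```text
t: 12.97
ee_pos: [514.6, -76.8, 135.7]
orientation: [-3.069, 0.607, -0.096]
ft_force: [-0.2, -1.1, 0.8]
width: 43.0
t 12.9667 F [-0.2 -1.1  0.8] w 43.0 p [514.6 -76.8 135.7]
grasp rel piv: pull 9.6 f 47.9 z 27.4 theta 60.2 rad 55.1
turnfix [-0.023 -0.058 -0.009]
latch_knob [516.2 -67.8 149.2] 0.91
latch_knob [425.2 -31.8  -1.3] 0.26
latch_pivot [539.8 -38.9 120.9] 0.98
latch_pivot [423.6  48.2  -4.6] 0.46
shaft_end [598.7 -71.2 141.2] 0.67
shaft_seat [604.  -49.1 104.4] 0.86
latch_knob [513.1 -69.5 149.6] 0.57
latch_pivot [534.4 -36.6 118.3] 0.7
latch_pivot [ 435.1 -309.3   22.9] 0.66
```

View pics/w9.png

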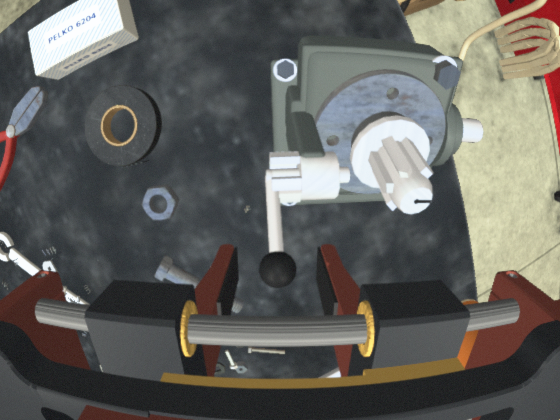

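The latch knob sits at about (516,-68,149), and the rest notch is predicted at (516,-67,151). It stayed there after release, so the latch is parked. In the wrist picture the blank slot on the shaft end is at (420,199). I'll lift and look at the slot from above.

```bash
python3 -m handwheel '[[[0,0,0],[0,0,-10],0.6],[[0,0,0],[0,0,-15],0.6],[[0,0,0],[0,0,-20],0.6],[[0,0,0],[0,0,-20],0.6],[[-0.005,-0.01,0],[8,8,-15],1],[[-0.005,-0.01,0],[14,8,-10],1],[[-0.005,-0.01,0],[16,8,-10],1],[[0,-0.01,0],[14,6,-4],1],[[0,0,0],[5,3,0],1],[[0,0,0],[0,0,0],1]]'; python3 st.py;python3 look.py w10
python3 -c "
import cv2
im=cv2.imread('pics/w10.png');cv2.imwrite('pics/w10c.png',cv2.resize(im[100:300,180:430],None,fx=3.2,fy=3,interpolation=cv2.INTER_CUBIC))"
```

```text
t: 14.35
ee_pos: [548.2, -130.3, 252.5]
orientation: [-3.078, 0.607, -0.029]
ft_force: [-0.4, 0.9, 0.1]
width: 86.7
t 14.35 F [-0.4  0.9  0.1] w 86.7 p [ 548.2 -130.3  252.5]
grasp rel piv: pull -42.0 f 84.8 z 144.2 theta 30.5 rad 167.3
turnfix [-0.007 -0.018 -0.008]
o [290.2 108.9] [243.8 185.1]
seat [297.  103.9] [241.3 172.7]
end [300.4 125.7] [248.5 172.3]
piv [225.  113.4] [230.4 197.5]
knob [216.5  78.9] [218.4 187.3]
[ 547.05491622 -129.32352472  251.62793003] 14.45
gear_housing [ 6.017e+02 -5.260e+01  6.000e-01] 0.58
shaft_seat [604.2 -53.2 105.3] 0.59
shaft_end [601.6 -74.6 140.5] 0.57
latch_pivot [517.3 -69.8 150.8] 0.58
latch_knob [515.3 -72.4 150.2] 0.61
```

View pics/w10.png

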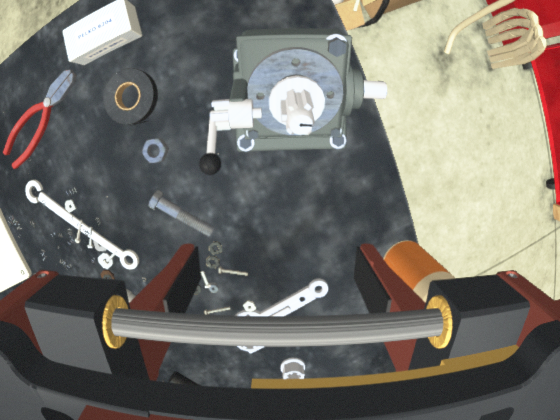

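```bash
python3 -c "
import cv2
im=cv2.imread('pics/w10.png');cv2.imwrite('pics/w10c.png',cv2.resize(im[70:145,255:355],None,fx=7,fy=7,interpolation=cv2.INTER_CUBIC))
im=cv2.imread('pics/w9.png');cv2.imwrite('pics/w9c.png',cv2.resize(im[100:220,340:460],None,fx=5,fy=5,interpolation=cv2.INTER_CUBIC))"
```

```text
(no output)
```

View pics/w10c.png

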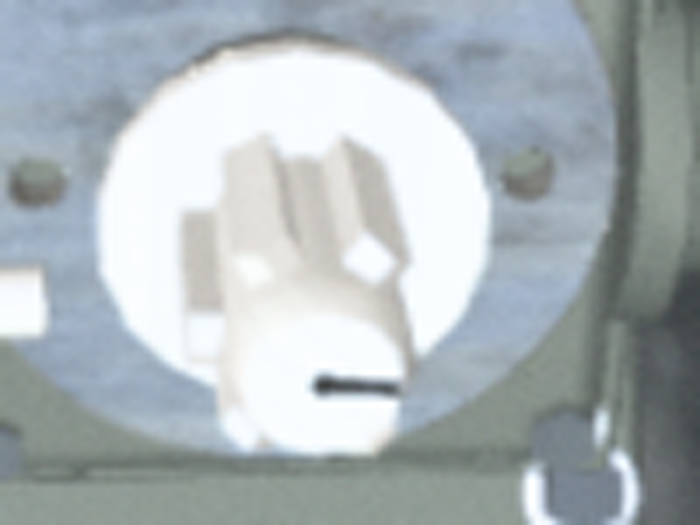

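View pics/w9c.png

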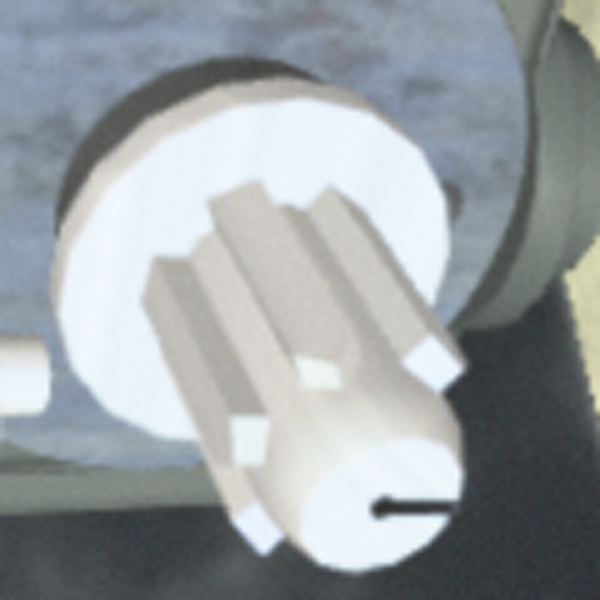

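```bash
cat >> fit.py <<'E'
q0=[603.03,-52.08,np.radians(68.15)]
def Rh(q): 
    cy,sy=np.cos(q[2]),np.sin(q[2]);return np.array([[cy,-sy,0],[sy,cy,0],[0,0,1.]])
def seatframe(q,phi):
    z=Rh(q)@zs;x0=Rh(q)@np.array([0,-1.,0]);y0=np.cross(z,x0)
    x=np.cos(phi)*x0+np.sin(phi)*y0
    return np.c_[x,np.cross(z,x),z]
E
python3 - <<'E'
from h import *
from fit import *
p=ctrl.get_image('wrist');save(p,'w11');g=np.asarray(p['pixels']).astype(int).sum(2)
e=T(q0,end);u=fproj(p,e)
print(u, pose()[0])
x0,y0=int(u[0])-8,int(u[1])-6
print(g[y0:y0+14,x0:x0+26])
for phi in np.radians([-25,-20,-15,-10,-5,0,5,10,15,20,25]):
    F=seatframe(q0,phi);print(np.degrees(phi).round(),(fproj(p,e+F[:,0]*9.5)-u).round(1))
spots(p,['lever','lever_hub','lever_eye'],3)
E
```

```text
[303.30044065 126.67541081] [ 546.94991789 -128.94801515  251.27007564]
[[752 754 754 757 757 757 757 756 754 754 753 754 756 756 756 755 755 754
  739 665 550 523 695 701 571 524]
 [754 754 754 754 756 757 757 757 757 755 753 754 754 755 756 757 755 756
  754 715 575 501 581 598 535 531]
 [754 754 754 754 754 756 757 757 757 757 756 754 754 754 755 756 756 756
  755 733 605 483 477 516 525 533]
 [755 755 754 754 754 754 755 755 754 754 754 754 753 751 754 754 756 757
  757 748 638 485 465 506 510 523]
 [754 754 754 754 754 753 751 731 603 578 656 698 706 729 745 747 747 747
  751 748 646 489 482 503 511 516]
 [754 754 755 756 754 754 742 629 327 250 308 346 366 411 454 459 461 488
  520 531 548 497 503 502 509 518]
 [754 755 755 754 756 754 740 581 303 247 268 279 267 272 280 286 261 244
  260 353 501 518 508 519 525 530]
 [754 755 756 754 754 755 754 729 550 526 603 605 593 608 603 588 531 461
  446 450 501 525 524 523 531 542]
 [754 754 754 755 755 754 755 754 750 749 749 747 749 748 751 753 753 753
  748 680 560 544 531 524 541 550]
 [754 754 754 754 755 755 755 756 755 754 755 7
[... 311 characters left out ...]
54 755 755 755 755 755 755 754 751 743 724
  671 574 498 438 419 419 419 412]
 [645 698 744 754 755 755 754 754 754 754 754 754 756 756 753 742 714 669
  572 450 405 414 407 410 416 414]]
-25.0 [10.2  4.3]
-20.0 [10.7  3.5]
-15.0 [11.   2.7]
-10.0 [11.3  1.9]
-5.0 [11.5  1. ]
0.0 [11.6  0.1]
5.0 [11.7 -0.7]
10.0 [11.6 -1.6]
15.0 [11.4 -2.5]
20.0 [11.2 -3.3]
25.0 [10.9 -4.1]
lever [ 434.9 -313.5    1.1] 0.97
lever [ 437.  -315.4   21.2] 0.73
lever [ 458.6 -418.7    1.2] 0.57
lever_hub [ 434.8 -312.7   23.9] 0.73
lever_hub [ 458.4 -422.7   14.3] 0.66
lever_hub [542.4 -39.1 121.8] 0.24
lever_eye [ 421.7 -122.1   -6.1] 0.73
lever_eye [ 550.8 -289.8    0.7] 0.59
lever_eye [600.2 -72.  139.7] 0.44
```

```bash
cat > ik.py <<'E'
from h import *
from fit import *
p,r,o=pose();q=np.array(o['qpos']);print(q.round(3))
def fr(q): return R.from_euler('z',q[0])*R.from_euler('y',q[1]+q[2])*R.from_euler('z',q[3])*R.from_euler('y',q[4])*R.from_euler('z',q[5]+np.pi)
print('model err',(fr(q).inv()*r).magnitude(), 'r',np.hypot(p[0],p[1]),494*np.sin(q[1])+486*np.sin(q[1]+q[2])-9,'z',p[2],5+495*np.cos(q[1])+486*np.cos(q[1]+q[2]))
def ik(P,Rt,d6):
    wc=np.array(P)-Rt.apply([0,0,d6]); H=5+d6;L1,L2=495,486
    rr=np.hypot(wc[0],wc[1])+9;z=wc[2]-H;D=np.hypot(rr,z)
    c=(D*D-L1*L1-L2*L2)/(2*L1*L2);q3=np.arccos(c)
    q2=np.arctan2(rr,z)-np.arctan2(L2*np.sin(q3),L1+L2*np.cos(q3));q1=np.arctan2(wc[1],wc[0])
    W=(R.from_euler('z',q1)*R.from_euler('y',q2+q3)).inv()*Rt*R.from_euler('z',-np.pi)
    a,b,g=W.as_euler('ZYZ')
    return np.array([q1,q2,q3,(a+1.31+1e-9)%(2*np.pi)-1.31,b,(g+np.pi)%(2*np.pi)-np.pi])
if __name__=='__main__':
  F=seatframe(q0,np.radians(-3.2));st=T(q0,seat)
  for s in (1,-1):
   for d6 in (200,300,400):
    for h in (25,110):
      print(s,d6,h,ik(st+F[:,2]*h,tool(-F[:,2],s*F[:,1]),d6).round(2))
    a=np.radians(9.85);print('   pick',ik([435,-311,22],tool([0,0,-1],s*np.array([-np.sin(a),np.cos(a),0])),d6).round(2))
E
python3 ik.py
```

```text
[-0.256  0.3    1.763  0.006  1.063  0.129]
model err 8.8039195853669185e-16 r 562.3671203449459 565.3695647756215 z 251.51399407435508 248.4520547418525
1 200 25 [-0.27  0.51  1.83  0.7   0.88 -1.89]
1 200 110 [-0.34  0.41  1.79  0.63  1.02 -1.84]
   pick [-0.62  0.57  1.97  0.    0.61 -2.36]
1 300 25 [-0.36  0.52  1.84  0.7   0.89 -1.97]
1 300 110 [-0.43  0.42  1.8   0.62  1.04 -1.92]
   pick [-0.62  0.57  1.97  0.    0.61 -2.36]
1 400 25 [-0.44  0.55  1.84  0.68  0.91 -2.05]
1 400 110 [-0.52  0.45  1.8   0.6   1.06 -2.  ]
   pick [-0.62  0.57  1.97  0.    0.61 -2.36]
-1 200 25 [-0.27  0.51  1.83  0.7   0.88  1.26]
-1 200 110 [-0.34  0.41  1.79  0.63  1.02  1.31]
   pick [-0.62  0.57  1.97  0.    0.61  0.78]
-1 300 25 [-0.36  0.52  1.84  0.7   0.89  1.17]
-1 300 110 [-0.43  0.42  1.8   0.62  1.04  1.22]
   pick [-0.62  0.57  1.97  0.    0.61  0.78]
-1 400 25 [-0.44  0.55  1.84  0.68  0.91  1.09]
-1 400 110 [-0.52  0.45  1.8   0.6   1.06  1.14]
   pick [-0.62  0.57  1.97  0.    0.61  0.78]
```

```bash
python3 - <<'E'
from h import *
a=np.radians(9.85)
plan([435,-311.3,150],tool([0,0,-1],-np.array([-np.sin(a),np.cos(a),0])),9)
E
```

```text
from [ 547.3 -129.2  251.5] turn [-0.015 -0.011  1.011] n 9 turn/row [-0.0016 -0.0012  0.1123]
0 [-4.1 23.5 11. ]
1 [-1.4 23.8 11.1]
2 [ 1.3 23.8 11.1]
3 [ 4.  23.5 11.2]
4 [ 6.6 22.9 11.2]
5 [ 9.1 22.  11.2]
6 [11.5 20.8 11.2]
7 [13.8 19.4 11.3]
8 [15.9 17.7 11.3]
```

```bash
python3 -m handwheel '[[[0,0,0.11],[-4.1,23.5,11],1],[[0,0,0.11],[-1.4,23.8,11],1],[[0,0,0.11],[1.3,23.8,11],1],[[0,0,0.11],[4,23.5,11],1],[[-0.005,0,0.11],[6.6,22.9,11],1],[[-0.005,0,0.11],[9.1,22,11],1],[[-0.005,-0.005,0.11],[11.5,20.8,11],1],[[0,-0.005,0.11],[13.8,19.4,11],1],[[0,0,0.08],[9,9,6],1],[[0,0,0],[0,0,0],1]]'
python3 - <<'E'
from h import *
import json
a=np.radians(9.85)
p=ctrl.get_image('wrist');save(p,'w12')
spots(p,['lever','lever_hub','lever_eye'],3)
plan([435,-311.3,150],tool([0,0,-1],-np.array([-np.sin(a),np.cos(a),0])),1)
l=np.array([435,-311.3,0]);x=np.array([np.cos(a),np.sin(a),0])
for X in (l,l+[0,0,42],l+117*x+[0,0,5],l+[0,0,42]+20*x): print(fproj(p,X).round(1))
E
```

```text
t: 15.73
ee_pos: [438.8, -307.1, 153.1]
orientation: [-2.409, 2.009, -0.005]
ft_force: [-0.3, 0.3, -0.3]
width: 87.9
lever [ 434.9 -315.1   -3. ] 0.77
lever_hub [ 461.1 -417.4   13.9] 0.84
lever_hub [ 435.5 -314.7   21.7] 0.8
lever_eye [ 421.4 -489.8    2.5] 0.87
lever_eye [ 548.9 -291.4    1.1] 0.7
from [ 441.  -305.4  154.7] turn [-0.008 -0.001  0.017] n 1 turn/row [-0.0079 -0.0008  0.0169]
0 [4.7 7.1 4.7]
[280.5 205.6]
[281. 218.]
[282.   82.9]
[281.3 195. ]
```

View pics/w12.png

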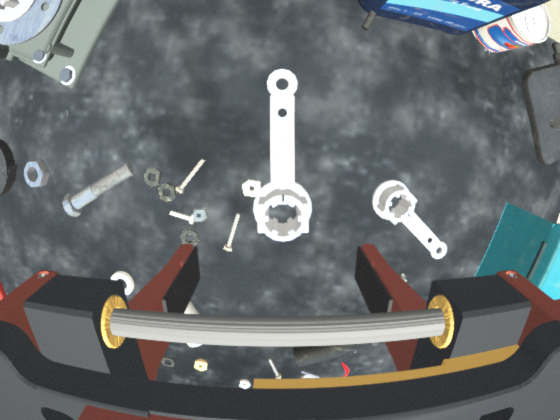

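```bash
python3 -m handwheel '[[[-0.008,0,0.017],[2.5,3,10],0.75],[[0,0,0],[1.5,2.5,14],0.75],[[0,0,0],[0.5,1,14],0.75],[[0,0,0],[0,0,14],0.75],[[0,0,0],[0,0,14],0.75],[[0,0,0],[0,0,12],0.75],[[0,0,0],[0,0,6],0.75],[[0,0,0],[0,0,0],0.75],[[0,0,0],[0,0,0],0.75],[[0,0,0],[0,0,0],0.75]]'
python3 - <<'E'
from h import *
a=np.radians(9.85)
p=ctrl.get_image('wrist');save(p,'w13')
spots(p,['lever','lever_hub','lever_eye'],3)
plan([436,-311.3,22],tool([0,0,-1],-np.array([-np.sin(a),np.cos(a),0])),1)
l=np.array([436,-311.3,0]);x=np.array([np.cos(a),np.sin(a),0])
for X in (l,l+[0,0,42],l+117*x+[0,0,5],l+[0,0,42]+20*x): print(fproj(p,X).round(1))
E
```

```text
t: 16.77
ee_pos: [442.4, -307.0, 68.8]
orientation: [2.419, -2.002, 0.013]
ft_force: [-0.5, -0.2, 0.3]
width: 66.3
lever [ 436.1 -314.2   -2.6] 0.93
lever [ 460.7 -418.5    0.6] 0.77
lever_hub [ 460.7 -421.8   14.8] 0.66
lever_hub [ 436.8 -313.1   23.9] 0.57
lever_eye [ 5.484e+02 -2.930e+02  3.000e-01] 0.86
lever_eye [ 419.4 -492.4    4.4] 0.76
from [ 442.4 -307.4   69.2] turn [-0.004 -0.008  0.016] n 1 turn/row [-0.0045 -0.0081  0.0155]
0 [ 2.2  7.2 47.2]
[280.4 237.8]
[281.7 261.8]
[284.  71.]
[282.4 230.7]
```

View pics/w13.png

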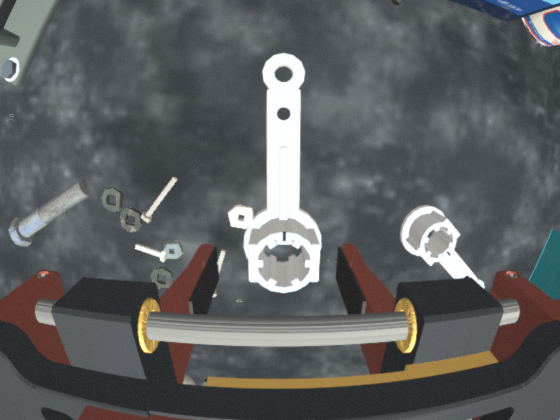

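```bash
python3 -m handwheel '[[[0,-0.008,0.016],[1.6,3.6,4],0.75],[[0,0,0],[1.6,3.2,8],0.75],[[0,0,0],[0,0.4,12],0.75],[[0,0,0],[0,0,10],0.75],[[0,0,0],[0,0,7],0.75],[[0,0,0],[0,0,4],0.75],[[0,0,0],[0,0,1],0.75],[[0,0,0],[0,0,0],0.75],[[0,0,0],[0,0,0],0.75],[[0,0,0],[0,0,0],0.75]]'
python3 - <<'E'
from h import *
a=np.radians(9.85)
plan([435.9,-312.3,22],tool([0,0,-1],-np.array([-np.sin(a),np.cos(a),0])),1);print(pose()[2]['ft_force'])
E
```

```text
t: 17.8
ee_pos: [434.9, -312.6, 17.7]
orientation: [-2.398, 2.024, -0.003]
ft_force: [0.8, 0.3, -0.3]
width: 65.9
from [ 434.9 -312.6   17.7] turn [-0.004  0.001 -0.003] n 1 turn/row [-0.004   0.0013 -0.0032]
0 [-0.2 -1.1 -4.3]
[ 0.77313248  0.32655444 -0.3449204 ]
```

```bash
python3 -m handwheel '[[[0,0,0],[0,-0.6,-3],0.75],[[0,0,0],[0,-0.4,-2],0.75],[[0,0,0],[0,0,0],0.5],[[0,0,0],[0,0,0],0],[[0,0,0],[0,0,0],0],[[0,0,0],[0,0,0],0],[[0,0,0],[0,0,0],0],[[0,0,0],[0,0,0],0],[[0,0,0],[0,0,0],0],[[0,0,0],[0,0,0],0]]'
python3 - <<'E'
from h import *
p=ctrl.get_image('wrist');save(p,'w14')
a=np.radians(9.85)
plan([435.9,-312.3,22],tool([0,0,-1],-np.array([-np.sin(a),np.cos(a),0])),1);o=pose()[2];print(o['ft_force'],o['width'],o['moment'])
E
```

```text
t: 18.63
ee_pos: [437.1, -312.9, 25.1]
orientation: [-2.398, 2.023, -0.008]
ft_force: [1.1, 0.6, -0.2]
width: 43.8
from [ 437.1 -313.    25.1] turn [-0.006 -0.001 -0.003] n 1 turn/row [-0.0064 -0.0011 -0.0029]
0 [-0.9  1.1  3.1]
[-0.89281391  0.2591652   0.49605254] 43.670773251153484 [-0.01292093  0.0951114  -0.00062674]
```

View pics/w14.png

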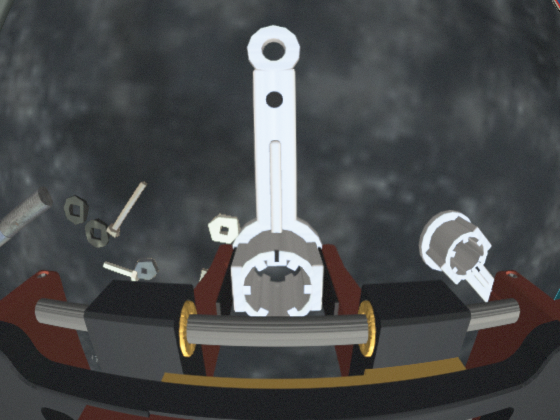

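```bash
python3 -m handwheel '[[[0,0,0],[0,0,-4],0],[[0,0,0],[0,0,-8],0],[[0,0,0],[0,0,-14],0],[[0,0,0],[0,0,-18],0],[[0,0,0],[-4,0,-20],0],[[0,0,0],[-8,0,-20],0],[[0,0,0],[-8,0,-20],0],[[0,0,0],[-8,0,-14],0],[[0,0,0],[-4,0,-8],0],[[0,0,0],[0,0,-2],0]]'
cat > hand.py <<'E'
import sys
from h import *
from fit import *
p=ctrl.get_image('wrist');save(p,sys.argv[1]);P,r,o=pose();print(P,o['width'],np.round(o['ft_force'],2),o['t'])
# lever in hand: origin tool (0,dy,25); lever x=-tool y, y=-tool x, z=-tool z
def pr(X,dx,dy,dz,yaw=0):
    c,s=np.cos(yaw),np.sin(yaw);X=np.array([c*X[0]-s*X[1],s*X[0]+c*X[1],X[2]])
    return fproj(p,P+r.apply(np.array([dx,dy,dz])+np.array([-X[1],-X[0],-X[2]])))
for d in [(0,0,25),(0,1.5,25),(0,0,28)]:
    print(d,'eye top',pr([117,0,10],*d).round(1),'hub top',pr([0,0,42],*d).round(1),'mark',pr([18,0,42],*d).round(1))
E
python3 hand.py w15
python3 -c "
import cv2
im=cv2.imread('pics/w15.png');cv2.imwrite('pics/w15c.png',cv2.resize(im[20:330,200:350],None,fx=2,fy=2,interpolation=cv2.INTER_CUBIC)[:600])"
```

```text
t: 19.52
ee_pos: [426.2, -277.7, 158.6]
orientation: [-2.399, 2.024, 0.011]
ft_force: [0.6, 0.2, -4.0]
width: 44.0
[ 426.40064547 -278.10736262  158.50313371] 44.052184238946715 [ 0.57  0.65 -3.45] 19.5667
(0, 0, 25) eye top [278.   42.9] hub top [277.8 286.1] mark [277.9 251.4]
(0, 1.5, 25) eye top [278.   45.7] hub top [277.8 288.8] mark [277.9 254.5]
(0, 0, 28) eye top [278.   44.2] hub top [277.8 283.1] mark [277.9 248.9]
```

View pics/w15.png

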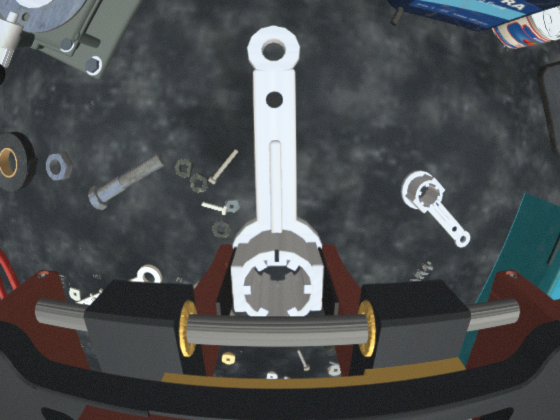

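View pics/w15c.png

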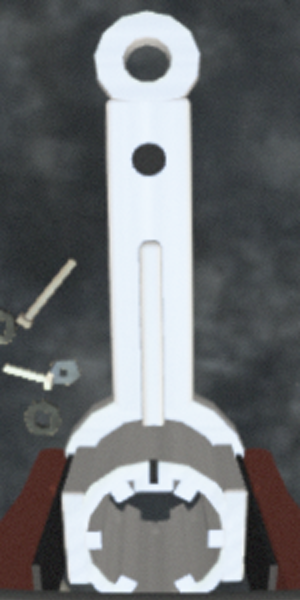

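```bash
cat >> hand.py <<'E'
for d in [(0,0,25),(0,1,25),(0,2,25),(0,2,23),(0,2,27)]:
    print(d,'eye',pr([117,0,10],*d).round(1),'R21',pr([21,0,42],*d).round(1),'R13',pr([13,0,42],*d).round(1),'collar top R28',pr([20,19.6,10],*d).round(1))
F=seatframe(q0,np.radians(-3.2));st=T(q0,seat);print(st,F.round(3))
from ik import ik
Rt=tool(-F[:,2],-F[:,1])
for h in (90,80): print(h,(st+F[:,2]*h).round(1))
plan(st+F[:,2]*100,Rt,10)
E
python3 hand.py w16
```

```text
[ 426.25762978 -278.20814482  157.57043506] 44.10729031749048 [-0.44 -0.1  -4.43] 19.6167
(0, 0, 25) eye top [277.5  43.8] hub top [277.3 285.8] mark [277.3 251.3]
(0, 1.5, 25) eye top [277.5  46.5] hub top [277.3 288.5] mark [277.3 254.3]
(0, 0, 28) eye top [277.5  45.1] hub top [277.3 282.8] mark [277.3 248.8]
(0, 0, 25) eye [277.5  43.8] R21 [277.3 245.2] R13 [277.3 261.2] collar top R28 [241.5 225.1]
(0, 1, 25) eye [277.5  45.6] R21 [277.3 247.2] R13 [277.3 263.2] collar top R28 [241.6 226.8]
(0, 2, 25) eye [277.5  47.4] R21 [277.3 249.2] R13 [277.3 265.1] collar top R28 [241.6 228.6]
(0, 2, 23) eye [277.5  46.6] R21 [277.4 250.9] R13 [277.3 267. ] collar top R28 [241.3 229.7]
(0, 2, 27) eye [277.5  48.3] R21 [277.3 247.6] R13 [277.3 263.3] collar top R28 [242.  227.4]
[603.03 -52.08 105.  ] [[ 0.909  0.374 -0.186]
 [-0.416  0.782 -0.464]
 [-0.028  0.499  0.866]]
[-0.604  0.362  1.934  0.005  0.852  0.795]
model err 5.409463248922245e-16 r 509.0140850598593 529.6958090109647 z 157.5704350623314 145.37755302050653
90 [586.3 -93.8 182.9]
80 [588.1 -89.2 174.3]
from [ 426.3 -278.2  157.6] turn [ 0.135 -0.509  0.59 ] n 10 turn/row [ 0.0135 -0.0509  0.059 ]
0 [-15.1 -18.6  -3.3]
1 [-16.3 -17.7  -2.3]
2 [-17.4 -16.7  -1.2]
3 [-18.4 -15.7  -0.1]
4 [-19.3 -14.6   1.1]
5 [-20.  -13.4   2.3]
6 [-20.6 -12.1   3.5]
7 [-21.1 -10.9   4.7]
8 [-21.4  -9.5   5.9]
9 [-21.6  -8.2   7.1]
```

```bash
python3 -m handwheel '[[[0.0135,-0.051,0.059],[-15,-18.5,-4],0],[[0.0135,-0.051,0.059],[-16,-17.7,-3],0],[[0.0135,-0.051,0.059],[-17,-16.7,-2],0],[[0.0135,-0.051,0.059],[-18,-15.7,-1],0],[[0.0135,-0.051,0.059],[-19,-14.6,0],0],[[0.0135,-0.051,0.059],[-20,-13.4,2],0],[[0.0135,-0.051,0.059],[-20.6,-12.1,3],0],[[0.0135,-0.051,0.059],[-21,-10.9,4],0],[[0.0135,-0.051,0.059],[-16,-7,3],0],[[0.01,-0.03,0.04],[-8,-3,2],0]]'
cat > pl.py <<'E'
import sys
from h import *
from fit import *
phi=np.radians(-3.2); dy,dz=2.0,25.5
F=seatframe(q0,phi);st=T(q0,seat)
P,r,o=pose();print('t',o['t'],'F',np.round(o['ft_force'],1),'M',np.round(o['moment'],2),'w',round(o['width'],1),'P',P.round(1))
lo=P+r.apply([0,dy,dz]);print('lever rel seat (seat axes)',(F.T@(lo-st)).round(1),'F seat axes',(F.T@np.array(o['ft_force'])).round(1))
Rt=tool(-F[:,2],-F[:,1])
h=float(sys.argv[1]);Pt=st+F[:,2]*h-Rt.apply([0,dy,dz])
print('turn',(r.inv()*Rt).as_rotvec().round(3),'shift tool',r.inv().apply(Pt-P).round(1))
E
python3 pl.py 60
```

```text
t: 20.45
ee_pos: [573.3, -115.2, 185.5]
orientation: [-1.428, 2.283, 0.439]
ft_force: [0.0, -1.3, -4.2]
width: 43.8
t 20.45 F [ 0.  -1.3 -4.2] M [-0.5   0.5  -0.01] w 43.8 P [ 573.3 -115.2  185.5]
lever rel seat (seat axes) [ -5.3 -20.3  79.1] F seat axes [ 0.7 -3.1 -3. ]
turn [ 0.012 -0.001 -0.019] shift tool [-20.4  -4.8  19. ]
```

```bash
python3 -m handwheel '[[[0.006,0,-0.01],[-5,-1.5,2],0],[[0.006,0,-0.009],[-6,-1.5,3],0],[[0,0,0],[-5,-1,4],0],[[0,0,0],[-3,-0.5,4],0],[[0,0,0],[-1,0,4],0],[[0,0,0],[0,0,2],0],[[0,0,0],[0,0,0],0],[[0,0,0],[0,0,0],0],[[0,0,0],[0,0,0],0],[[0,0,0],[0,0,0],0]]'
python3 pl.py 50; python3 - <<'E'
from h import *
p=ctrl.get_image('wrist');save(p,'w17')
spots(p,['shaft_end','shaft_seat','latch_pivot','gear_housing'],1)
E
```

```text
t: 21.28
ee_pos: [587.4, -91.5, 172.2]
orientation: [-1.451, 2.27, 0.422]
ft_force: [-0.3, -0.0, -4.5]
width: 44.1
t 21.2833 F [-0.3 -0.  -4.5] M [-0.43  0.52  0.03] w 44.1 P [587.4 -91.5 172.2]
lever rel seat (seat axes) [-1.8 -3.3 53.9] F seat axes [-0.2 -2.4 -3.8]
turn [ 0.006 -0.007  0.002] shift tool [-3.1 -1.7  3.8]
shaft_end [4.257e+02 1.485e+02 2.000e-01] 0.68
gear_housing [598.8 -55.1   1.7] 0.74
```

View pics/w17.png

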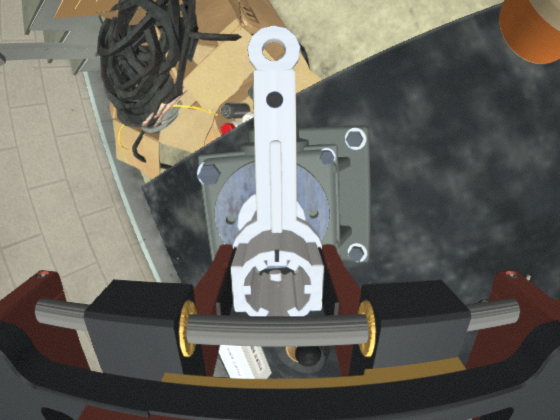

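```bash
python3 -m handwheel '[[[0.006,-0.007,0],[-1.6,-1,0],0],[[0,0,0],[-1.2,-0.7,0],0],[[0,0,0],[-0.3,0,0],0],[[0,0,0],[0,0,0],0],[[0,0,0],[0,0,0],0],[[0,0,0],[0,0,0],0],[[0,0,0],[0,0,0],0],[[0,0,0],[0,0,0],0],[[0,0,0],[0,0,0],0],[[0,0,0],[0,0,0],0]]'
python3 pl.py 50; python3 - <<'E'
from h import *
p=ctrl.get_image('wrist');save(p,'w18');s=ctrl.get_image('side');save(s,'s18')
im=cv2.imread('pics/w18.png');cv2.imwrite('pics/w18c.png',cv2.resize(im[225:325,220:335],None,fx=6,fy=6,interpolation=cv2.INTER_CUBIC))
im=cv2.imread('pics/s18.png');cv2.imwrite('pics/s18c.png',cv2.resize(im[150:290,170:300],None,fx=4,fy=4,interpolation=cv2.INTER_CUBIC))
E
```

```text
t: 22.37
ee_pos: [590.5, -89.7, 174.1]
orientation: [-1.443, 2.263, 0.418]
ft_force: [-0.4, -0.1, -4.6]
width: 44.0
t 22.3667 F [-0.4 -0.1 -4.6] M [-0.44  0.42  0.02] w 44.0 P [590.5 -89.7 174.1]
lever rel seat (seat axes) [ 0.4  0.4 54.1] F seat axes [-0.2 -2.5 -3.9]
turn [-0.001  0.001  0.002] shift tool [0.4 0.4 4.1]
```

View pics/w18c.png

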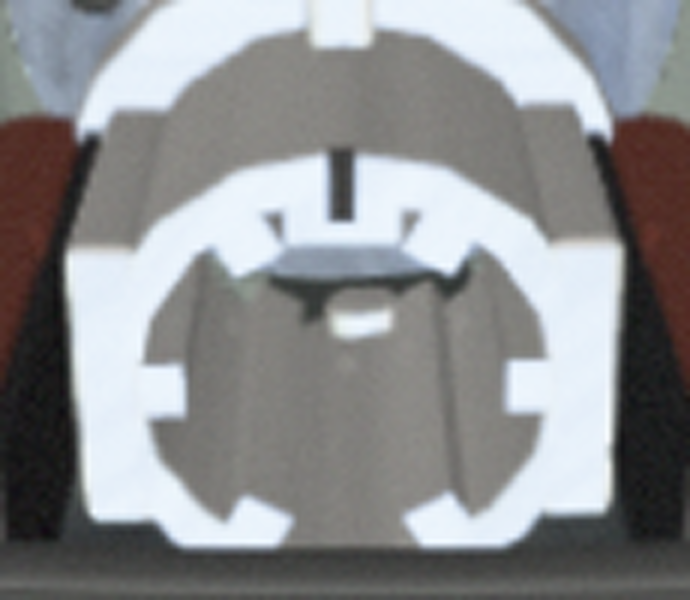

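View pics/s18c.png

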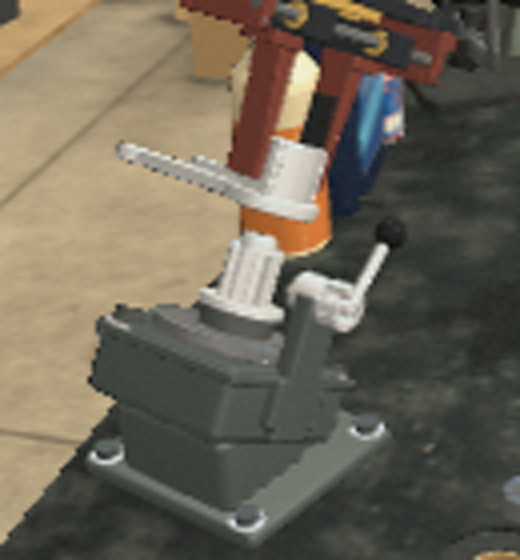

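```bash
cat > ov.py <<'E'
import sys
from h import *
from fit import *
from pl import F,st,dy,dz
n=sys.argv[2]
p=ctrl.get_image('wrist');s=ctrl.get_image('side');t=ctrl.get_image('top');P,r,o=pose()
L=lambda X:P+r.apply(np.array([0,dy,dz])+np.array([-X[1],-X[0],-X[2]]))
S=lambda X:st+F@np.array(X,float)
def circ(rad,z,f): return [f([rad*np.cos(a),rad*np.sin(a),z]) for a in np.linspace(0,2*np.pi,72)]
def bore(z,f):
    out=[]
    for a in np.linspace(0,2*np.pi,361):
        k=min(abs(((a-np.radians(g)+np.pi)%(2*np.pi))-np.pi) for g in (60,120,180,240,300))
        out.append((16.5 if 16*np.sin(k)<4.5 and k<1 else 13))
    return [f([R_*np.cos(a),R_*np.sin(a),z]) for R_,a in zip(out,np.linspace(0,2*np.pi,361))]
C=[(circ(9.5,40,S),(0,0,255)),(circ(12,34,S),(0,0,180)),([S([0,0,40]),S([9.5,0,40])],(0,0,255)),(circ(26,0,S),(0,200,255)),(bore(0,L),(255,0,0)),(bore(42,L),(0,255,0)),(circ(28,0,L),(255,0,255)),(circ(28,10,L),(255,128,255)),(circ(21,42,L),(0,255,0))]
for im,pic,f,box,z in ((p,'w',fproj,(225,325,220,335),6),(s,'s',proj,(150,290,170,300),4),(t,'t',proj,(130,230,190,330),5)):
    a=cv2.cvtColor(np.asarray(im['pixels']),cv2.COLOR_RGB2BGR);a=cv2.resize(a[box[0]:box[1],box[2]:box[3]],None,fx=z,fy=z,interpolation=cv2.INTER_CUBIC);b=a.copy()
    for c,col in C:
        u=np.array([(f(im,X)-[box[2],box[0]]+.5)*z for X in c]);cv2.polylines(b,[np.round(u).astype(int)],False,col,1)
    cv2.imwrite(f'pics/{n}_{pic}.png',np.hstack([a,b]) if pic!='w' else b)
E
python3 ov.py 50 o1 && python3 -c "
import cv2
for k in 'st':
  a=cv2.imread('pics/o1_%s.png'%k);h,w=a.shape[:2];cv2.imwrite('pics/o1_%s.png'%k,a if w<=800 and h<=600 else cv2.resize(a,None,fx=min(800/w,600/h),fy=min(800/w,600/h)))"
```

```text
t 22.4667 F [-0.6  0.  -4.1] M [-0.48  0.49 -0.01] w 44.0 P [590.5 -89.8 174. ]
lever rel seat (seat axes) [ 0.4  0.4 54.1] F seat axes [-0.4 -2.3 -3.5]
turn [-0.001  0.001  0.002] shift tool [0.3 0.4 4.1]
```

View pics/o1_w.png

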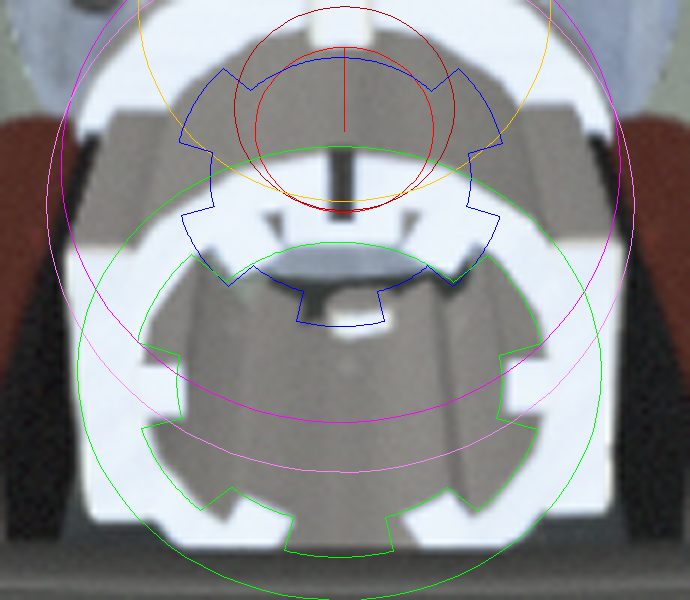

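View pics/o1_s.png

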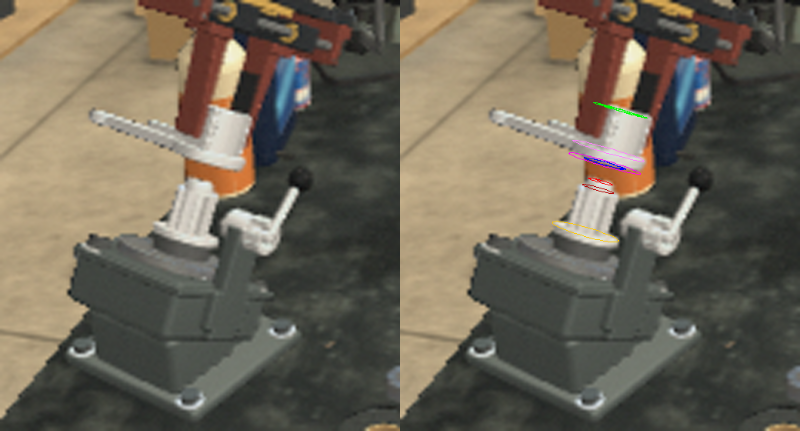

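View pics/o1_t.png

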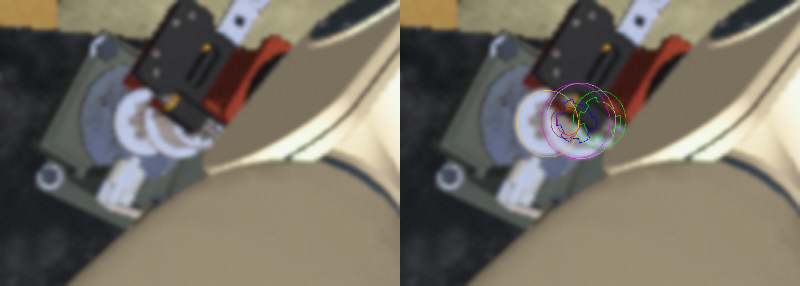

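```bash
python3 -m handwheel '[[[0,0,0.006],[0.2,0.4,3],0],[[0,0,0.006],[0,0,4],0],[[0,0,0],[0,0,4],0],[[0,0,0],[0,0,3],0],[[0,0,0],[0,0,2],0],[[0,0,0],[0,0,1],0],[[0,0,0],[0,0,0],0],[[0,0,0],[0,0,0],0],[[0,0,0],[0,0,0],0],[[0,0,0],[0,0,0],0]]'
python3 pl.py 30; python3 ov.py 30 o2 >/dev/null; python3 -c "
import cv2
a=cv2.imread('pics/o2_s.png');cv2.imwrite('pics/o2_s.png',a[:,:])
print(a.shape)
cv2.imwrite('pics/o2_sc.png',cv2.resize(a[60:360,200:520],None,fx=2,fy=2)[:600,:800])"
```

```text
t: 23.45
ee_pos: [593.4, -80.6, 157.1]
orientation: [-1.429, 2.275, 0.424]
ft_force: [-0.7, -0.1, -4.0]
width: 43.9
t 23.45 F [-0.7 -0.1 -4. ] M [-0.49  0.48 -0.04] w 43.9 P [593.4 -80.6 157.1]
lever rel seat (seat axes) [-0.3  0.1 34.6] F seat axes [-0.5 -2.3 -3.2]
turn [-0.     0.001 -0.012] shift tool [ 0.1 -0.3  4.6]
(560, 1040, 3)
```

View pics/o2_w.png

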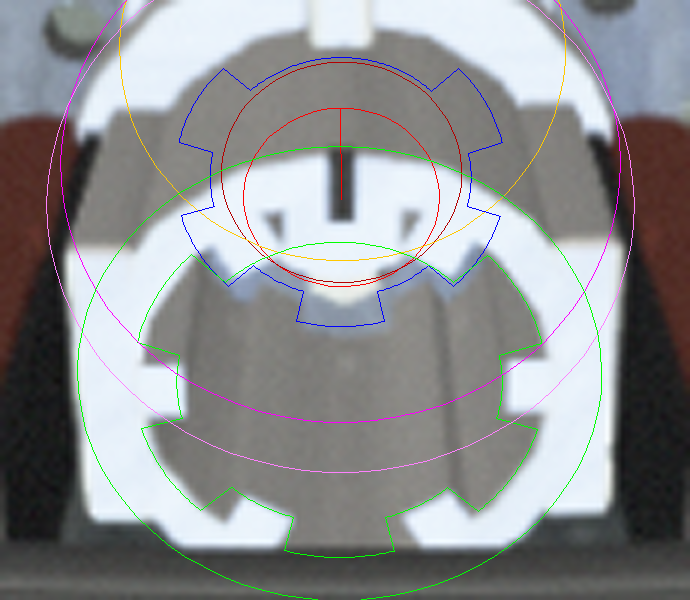

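View pics/o2_sc.png

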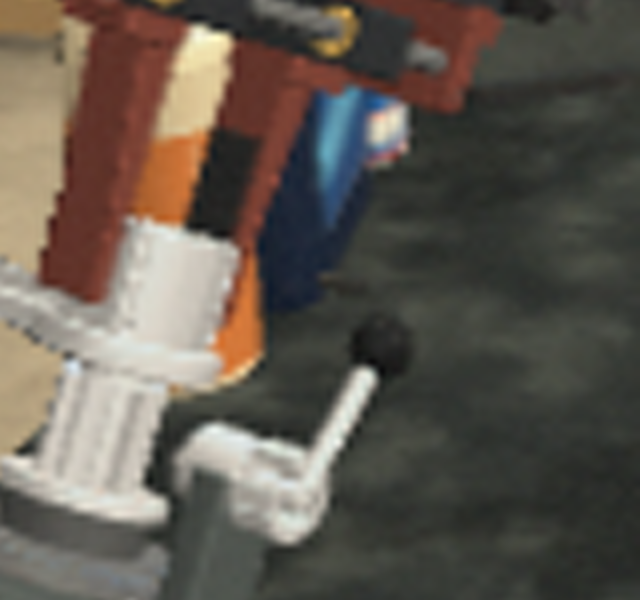

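```bash
python3 -m handwheel '[[[0,0,0],[0,0.7,2],0],[[0,0,0],[0,0,3],0],[[0,0,0],[0,0,3],0],[[0,0,0],[0,0,3],0],[[0,0,0],[0,0,3],0],[[0,0,0],[0,0,2],0],[[0,0,0],[0,0,0],0],[[0,0,0],[0,0,0],0],[[0,0,0],[0,0,0],0],[[0,0,0],[0,0,0],0]]'
python3 pl.py 10
```

```text
t: 24.43
ee_pos: [597.0, -72.4, 142.1]
orientation: [-1.428, 2.274, 0.421]
ft_force: [0.4, 0.1, -3.6]
width: 44.0
t 24.4333 F [ 0.4  0.1 -3.6] M [-0.47  0.4  -0.06] w 44.0 P [597.  -72.4 142.1]
lever rel seat (seat axes) [-0.   0.4 17.2] F seat axes [ 0.4 -1.6 -3.2]
turn [-0.002  0.001 -0.012] shift tool [ 0.4 -0.1  7.2]
```

```bash
python3 -m handwheel '[[[0,0,0],[0,0,3],0],[[0,0,0],[0,0,3],0],[[0,0,0],[0,0,3],0],[[0,0,0],[0,0,3],0],[[0,0,0],[0,0,3],0],[[0,0,0],[0,0,3],0],[[0,0,0],[0,0,3],0],[[0,0,0],[0,0,3],0],[[0,0,0],[0,0,3],0],[[0,0,0],[0,0,3],0]]'
python3 pl.py 0;python3 ov.py 0 o3 >/dev/null; python3 -c "
import cv2
a=cv2.imread('pics/o3_s.png')
cv2.imwrite('pics/o3_sc.png',cv2.resize(a[60:360,200:520],None,fx=2,fy=2)[:600,:800])"
```

```text
t: 25.27
ee_pos: [601.8, -64.0, 125.5]
orientation: [-1.436, 2.266, 0.414]
ft_force: [-17.6, -13.5, 25.3]
width: 43.7
t 25.2667 F [-17.6 -13.5  25.3] M [-0.26  2.3   0.74] w 43.7 P [601.8 -64.  125.5]
lever rel seat (seat axes) [ 1.4  0.5 -2. ] F seat axes [-11.   -4.5  31.4]
turn [-0.006  0.001 -0.002] shift tool [ 0.5  1.3 -2. ]
```

View pics/o3_sc.png

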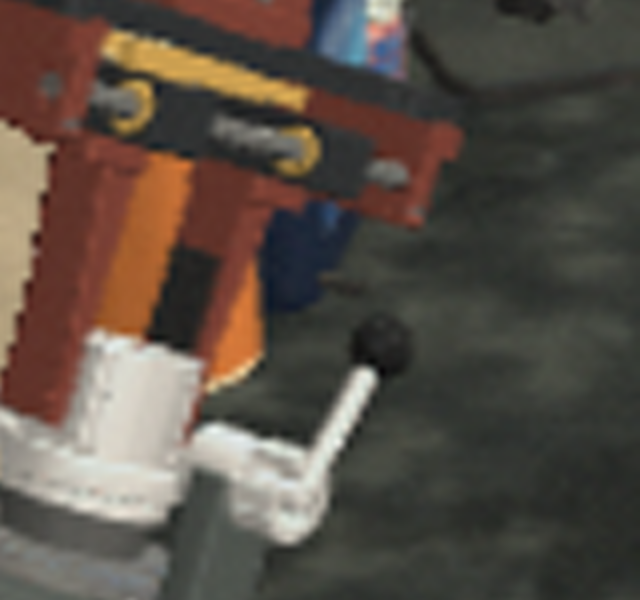

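```bash
python3 -m handwheel '[[[0,0,0],[0,0,0],0],[[0,0,0],[0,0,0],0],[[0,0,0],[0,0,0],0.3],[[0,0,0],[0,0,0],0.65],[[0,0,0],[0,0,0],0.75],[[0,0,0],[0,0,0],0.75],[[0,0,0],[0,0,-4],0.75],[[0,0,0],[0,0,-10],0.75],[[0,0,0],[0,0,-15],0.75],[[0,0,0],[0,0,-18],0.75]]'
python3 pl.py 0
python3 - <<'E'
from h import *
from fit import *
k=T(q0,knob(1.40,11));print('knob',k)
# knob target from detections
P,r,o=pose();print(o['qpos'])
Rt=tool([0,0,-1],[.928,-.372,0]);print(ctrl.get_obs()['t'])
plan([520,-100,250],Rt,9)
p=ctrl.get_image('wrist');save(p,'w20');spots(p,['latch_knob','lever','shaft_seat'],2)
E
```

```text
t: 26.25
ee_pos: [592.2, -84.7, 167.1]
orientation: [-1.437, 2.265, 0.419]
ft_force: [-0.5, 0.4, 0.2]
width: 65.6
t 26.25 F [-0.5  0.4  0.2] M [-0.13  0.21  0.01] w 65.6 P [592.2 -84.7 167.1]
lever rel seat (seat axes) [ 0.1  1.6 45.4] F seat axes [-0.7  0.2  0.1]
turn [-0.002  0.003 -0.002] shift tool [ 1.6  0.1 45.4]
knob [516.04758886 -67.48584537 151.28545559]
[-0.41850002  0.49731668  1.79774052  0.65129847  0.97552095  1.18348319]
26.25
from [592.2 -84.7 167.1] turn [-0.405  0.426 -1.588] n 9 turn/row [-0.045   0.0473 -0.1765]
0 [ -0.3   6.8 -10.3]
1 [ -1.    7.2 -10. ]
2 [-1.9  7.4 -9.7]
3 [-2.7  7.4 -9.5]
4 [-3.5  7.3 -9.3]
5 [-4.4  7.  -9.2]
6 [-5.1  6.5 -9.1]
7 [-5.8  6.  -9.1]
8 [-6.4  5.3 -9.1]
latch_knob [518.8 -72.9 148.7] 0.64
lever [606.7 -53.3 108.1] 0.79
```

View pics/w20.png

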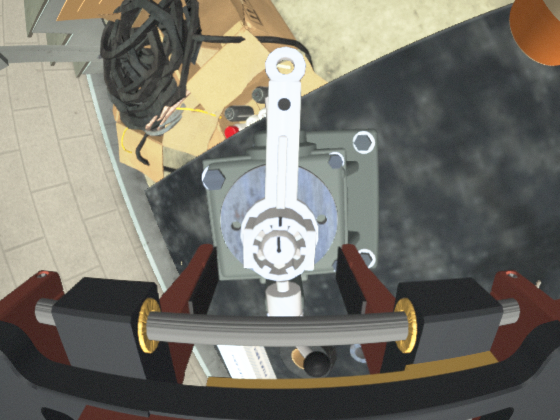

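```bash
python3 - <<'E'
from h import *
plan([517,-90,235],tool([0,0,-1],[.928,-.372,0]),15)
E
```

```text
from [593.1 -85.1 167.3] turn [-0.408  0.423 -1.589] n 15 turn/row [-0.0272  0.0282 -0.1059]
0 [-0.1  4.6 -5. ]
1 [-0.5  4.7 -4.9]
2 [-0.8  4.7 -4.8]
3 [-1.2  4.8 -4.7]
4 [-1.6  4.7 -4.6]
5 [-1.9  4.7 -4.5]
6 [-2.3  4.6 -4.5]
7 [-2.7  4.4 -4.4]
8 [-3.   4.3 -4.4]
9 [-3.3  4.  -4.3]
10 [-3.6  3.8 -4.3]
11 [-3.9  3.5 -4.3]
12 [-4.1  3.2 -4.4]
13 [-4.3  2.9 -4.4]
14 [-4.5  2.5 -4.4]
```

```bash
python3 -m handwheel '[[[-0.027,0.028,-0.106],[0,0,-16],0.5],[[-0.027,0.028,-0.106],[0,0,-18],0.5],[[-0.027,0.028,-0.106],[0,0,-16],0.5],[[-0.027,0.028,-0.106],[0,3,-12],0.5],[[-0.027,0.028,-0.106],[-1,6,-6],0.5],[[-0.027,0.028,-0.106],[-2,6,-2],0.5],[[-0.027,0.028,-0.106],[-3,6,0],0.5],[[-0.027,0.028,-0.106],[-4,6,0],0.5],[[-0.027,0.028,-0.106],[-5,6,0],0.5],[[-0.027,0.028,-0.106],[-5,6,0],0.5]]'
python3 - <<'E'
from h import *
plan([516,-68,225],tool([0,0,-1],[.928,-.372,0]),6)
E
```

```text
t: 27.28
ee_pos: [535.0, -106.3, 225.1]
orientation: [-2.713, 1.251, 0.176]
ft_force: [-0.3, 0.2, 0.4]
width: 43.6
from [ 535.  -106.3  225.1] turn [-0.125  0.145 -0.482] n 6 turn/row [-0.0208  0.0241 -0.0803]
0 [-6.8 -1.7  1.3]
1 [-6.7 -2.2  1.1]
2 [-6.5 -2.8  0.9]
3 [-6.3 -3.3  0.7]
4 [-6.  -3.8  0.5]
5 [-5.7 -4.3  0.2]
```

```bash
python3 -m handwheel '[[[-0.021,0.024,-0.08],[-6.8,-1.7,0],0.5],[[-0.021,0.024,-0.08],[-6.7,-2.2,0],0.5],[[-0.021,0.024,-0.08],[-6.5,-2.8,0],0.5],[[-0.021,0.024,-0.08],[-6.3,-3.3,0],0.5],[[-0.021,0.024,-0.08],[-6,-3.8,0],0.5],[[-0.015,0.018,-0.05],[-3.5,-2.6,0],0.5],[[0,0,0],[0,0,0],0.5],[[0,0,0],[0,0,0],0.5],[[0,0,0],[0,0,0],0.5],[[0,0,0],[0,0,0],0.5]]'
python3 - <<'E'
from h import *
from fit import *
p=ctrl.get_image('wrist');save(p,'w21');spots(p,['latch_knob','latch_pivot','lever'],1)
print(fproj(p,T(q0,knob(1.40,11))),fproj(p,T(q0,knob(1.48,11))))
plan([516,-68,225],tool([0,0,-1],[.928,-.372,0]),1)
E
```

```text
t: 28.12
ee_pos: [512.1, -64.6, 222.9]
orientation: [-3.084, 0.595, 0.019]
ft_force: [-0.6, 0.4, -0.3]
width: 43.9
latch_knob [515.6 -68.3 149.7] 0.86
latch_pivot [542.8 -37.6 121.6] 0.64
lever [601.9 -51.9 103.9] 0.94
[284.2797525  228.52421006] [284.20740985 230.23495733]
from [512.1 -64.8 223. ] turn [0.001 0.012 0.   ] n 1 turn/row [0.0015 0.0119 0.0004]
0 [ 4.8  1.5 -2. ]
```

View pics/w21.png

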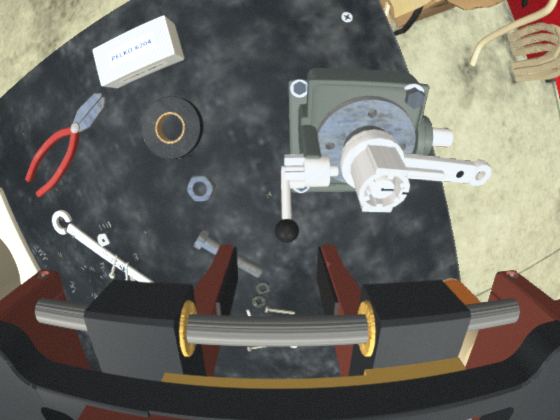

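```bash
python3 -m handwheel '[[[0,0.012,0],[2.8,1,6],0.5],[[0,0,0],[2,0.8,12],0.5],[[0,0,0],[1,0,14],0.5],[[0,0,0],[0,0,14],0.5],[[0,0,0],[0,0,12],0.5],[[0,0,0],[0,0,6],0.5],[[0,0,0],[0,0,0],0.5],[[0,0,0],[0,0,0],0.5],[[0,0,0],[0,0,0],0.5],[[0,0,0],[0,0,0],0.5]]'
python3 - <<'E'
from h import *
from fit import *
p=ctrl.get_image('wrist');save(p,'w22');spots(p,['latch_knob'],1)
print(fproj(p,T(q0,knob(1.40,11))))
plan([516.5,-68,137],tool([0,0,-1],[.928,-.372,0]),1)
E
```

```text
t: 29.15
ee_pos: [518.3, -71.2, 154.6]
orientation: [3.083, -0.603, 0.0]
ft_force: [-1.6, 0.1, 0.2]
width: 44.0
latch_knob [514.4 -69.2 146.9] 0.86
[270.06706938 263.59327439]
from [518.4 -71.2 154.8] turn [ 0.001 -0.001 -0.005] n 1 turn/row [ 0.0006 -0.0007 -0.0048]
0 [-3.  -2.3 17.8]
```

View pics/w22.png

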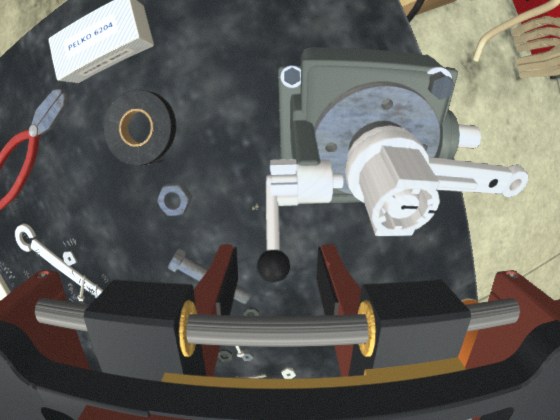

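```bash
python3 -m handwheel '[[[0,0,0],[-1,-1,4],0.5],[[0,0,0],[-1,-0.5,6],0.5],[[0,0,0],[0,0,5],0.5],[[0,0,0],[0,0,2],0.5],[[0,0,0],[0,0,0],0.3],[[0,0,0],[0,0,0],0],[[0,0,0],[0,0,0],0],[[0,0,0],[0,0,0],0],[[0,0,0],[0,0,0],0],[[0,0,0],[0,0,0],0]]'
python3 st.py;python3 - <<'E'
from h import *
p=ctrl.get_image('wrist');save(p,'w23');spots(p,['latch_knob'],1)
E
```

```text
t: 30.08
ee_pos: [517.2, -68.6, 137.0]
orientation: [3.083, -0.602, 0.003]
ft_force: [0.3, -0.1, -0.2]
width: 15.7
t 30.0833 F [ 0.3 -0.1 -0.2] w 15.7 p [517.2 -68.6 137. ]
grasp rel piv: pull 9.6 f 39.0 z 28.7 theta 53.7 rad 48.5
turnfix [ 0.    -0.002 -0.005]
latch_knob [516.6 -68.7 145.1] 0.94
```

View pics/w23.png

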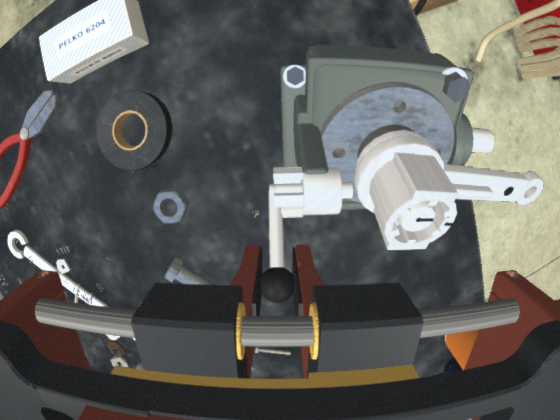

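```bash
python3 -m handwheel '[[[0,0,0],[-3,0,0],0],[[0,-0.005,0],[-4,0,0],0],[[0,-0.005,0],[-4,0,0],0],[[0,-0.01,0],[-4,0,0],0],[[0,-0.01,0],[-3.5,0,0],0],[[0,-0.01,0],[-3.5,-1,-1],0],[[0,-0.01,0],[-3,-1,-1],0],[[0,-0.01,0],[-2.5,-2,-2],0],[[0,-0.01,0],[-2.5,-2,-2.5],0],[[0,-0.01,0],[-2.5,-2,-2.5],0]]'
python3 st.py
```

```text
t: 31.02
ee_pos: [516.5, -53.1, 152.6]
orientation: [-3.066, 0.6, 0.027]
ft_force: [8.8, 1.0, -12.8]
width: 16.0
t 31.0167 F [  8.8   1.  -12.8] w 16.0 p [516.5 -53.1 152.6]
grasp rel piv: pull 15.7 f 25.0 z 44.3 theta 29.5 rad 50.9
turnfix [-0.014  0.02  -0.005]
```

```bash
python3 -m handwheel '[[[0,0,0],[-3,-5,-1],0],[[0,0,0],[-3,-6,-0.5],0],[[0,0,0],[-3,-6,0],0],[[0,-0.005,0],[-3,-6,0.5],0],[[0,-0.005,0],[-3,-6,1],0],[[0,-0.005,0],[-3,-5,2],0],[[0,-0.005,0],[-3,-3,2],0],[[0,-0.005,0],[-2.5,-2,1],0],[[0,-0.005,0],[-2.5,0,0],0],[[0,-0.005,0],[-2.5,0,0],0]]'
python3 st.py;python3 - <<'E'
from h import *
p=ctrl.get_image('wrist');save(p,'w24');spots(p,['latch_knob'],1)
E
```

```text
t: 31.85
ee_pos: [531.8, -14.5, 157.4]
orientation: [-3.069, 0.592, -0.018]
ft_force: [6.0, -6.3, -8.6]
width: 15.7
t 31.85 F [ 6.  -6.3 -8.6] w 15.7 p [531.8 -14.5 157.4]
grasp rel piv: pull 16.2 f -16.4 z 49.1 theta -18.5 rad 51.8
turnfix [-0.018 -0.008  0.   ]
latch_knob [531.4 -19.3 167.5] 0.87
```

View pics/w24.png

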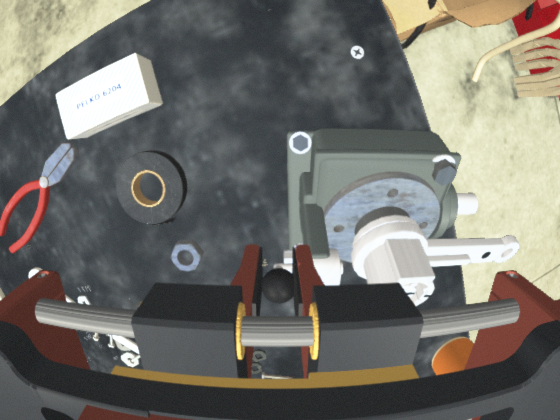

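```bash
python3 -m handwheel '[[[0,0,0],[-3,-3,1],0],[[0,0,0],[-3,-4,2],0],[[0,0,0],[-3,-4,2],0],[[0,0,0],[-2.5,-3,2],0],[[0,0,0],[-2.5,-3,2],0],[[0,0,0],[-2,-3,2],0],[[0,0,0],[-2,-2,1],0],[[0,0,0],[-2,-2,1],0],[[0,0,0],[-2,-2,1],0],[[0,0,0],[-2,-2,1],0]]'
python3 st.py
```

```text
t: 32.78
ee_pos: [540.5, 0.9, 151.1]
orientation: [3.078, -0.579, 0.099]
ft_force: [0.8, -15.7, 4.9]
width: 16.0
t 32.7833 F [  0.8 -15.7   4.9] w 16.0 p [540.5   0.9 151.1]
grasp rel piv: pull 14.5 f -34.1 z 42.8 theta -38.6 rad 54.7
turnfix [-0.004 -0.064  0.01 ]
```

```bash
python3 -m handwheel '[[[0,-0.01,0],[0.5,2,0],0],[[0,-0.01,0],[1,1,0],0],[[0,-0.01,0],[2,0.5,0],0],[[0,-0.01,0],[3,0,0],0],[[0,-0.01,0],[3,0,0],0],[[0,0,0],[3,0,0],0],[[0,0,0],[2,0,0],0],[[0,0,0],[1,0,0],0],[[0,0,0],[0,0,0],0],[[0,0,0],[0,0,0],0]]'
python3 st.py;python3 - <<'E'
from h import *
from fit import *
p=ctrl.get_image('wrist');save(p,'w25');spots(p,['latch_knob'],1);print(T(q0,knob(0,0)))
E
```

```text
t: 33.62
ee_pos: [551.8, -6.7, 153.1]
orientation: [-3.082, 0.585, -0.005]
ft_force: [0.2, -1.1, -1.1]
width: 16.2
t 33.6167 F [ 0.2 -1.1 -1.1] w 16.2 p [551.8  -6.7 153.1]
grasp rel piv: pull 0.5 f -31.3 z 44.8 theta -34.9 rad 54.6
turnfix [-0.005 -0.002  0.006]
latch_knob [550.1 -12.7 165.1] 0.79
[549.86165147 -12.7139078  162.59068935]
```

View pics/w25.png

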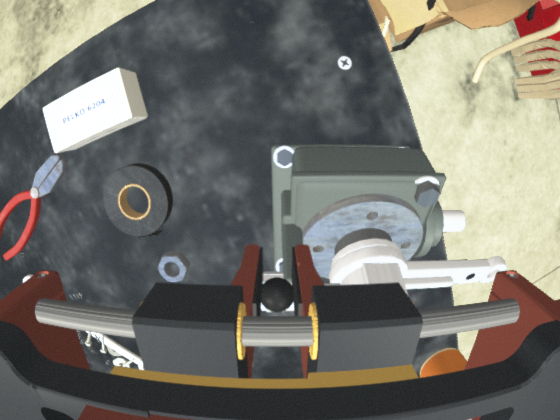

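Pull now reads about 0 and the knob is back at home. I'll open the jaws and lift straight up.

```bash
python3 -m handwheel '[[[0,0,0],[0,0,0],0.2],[[0,0,0],[0,0,0],0.5],[[0,0,0],[0,0,0],0.5],[[0,0,0],[0,0,0],0.5],[[0,0,0],[0,0,-4],0.5],[[0,0,0],[0,0,-12],0.5],[[0,0,0],[0,0,-20],0.5],[[0,0,0],[0,0,-25],0.5],[[0,0,0],[0,0,-15],0.5],[[0,0,0],[0,0,-5],0.5]]'
python3 st.py;python3 - <<'E'
from h import *
from fit import *
p=ctrl.get_image('wrist');save(p,'w26');spots(p,['latch_knob','lever','lever_eye'],1);print(fproj(p,T(q0,knob(0,0))))
s=ctrl.get_image('side');save(s,'s26');spots(s,['latch_knob','lever','lever_eye'],1)
im=cv2.imread('pics/s26.png');a=cv2.resize(im[190:290,180:300],None,fx=5,fy=5,interpolation=cv2.INTER_CUBIC);cv2.imwrite('pics/s26c.png',a)
im=cv2.imread('pics/w26.png');a=cv2.resize(im[100:260,250:450],None,fx=3.7,fy=3.7,interpolation=cv2.INTER_CUBIC);cv2.imwrite('pics/w26c.png',a)
E
```

```text
t: 34.55
ee_pos: [550.3, -7.2, 238.9]
orientation: [-3.083, 0.585, 0.002]
ft_force: [0.5, -0.1, 0.0]
width: 43.7
t 34.55 F [ 0.5 -0.1  0. ] w 43.7 p [550.3  -7.2 238.9]
grasp rel piv: pull 1.6 f -30.2 z 130.6 theta -13.0 rad 134.1
turnfix [-0.004  0.002  0.006]
latch_knob [551.  -15.3 161.7] 0.64
lever [604.1 -50.3 105.4] 0.81
lever_eye [ 707.5 -103.5   94.6] 0.8
[278.96837925 232.10634389]
latch_knob [546.2 -14.1 164.5] 0.47
lever [597.1 -51.7 101.8] 0.82
lever_eye [ 706.  -109.1  101.3] 0.84
```

View pics/w26c.png

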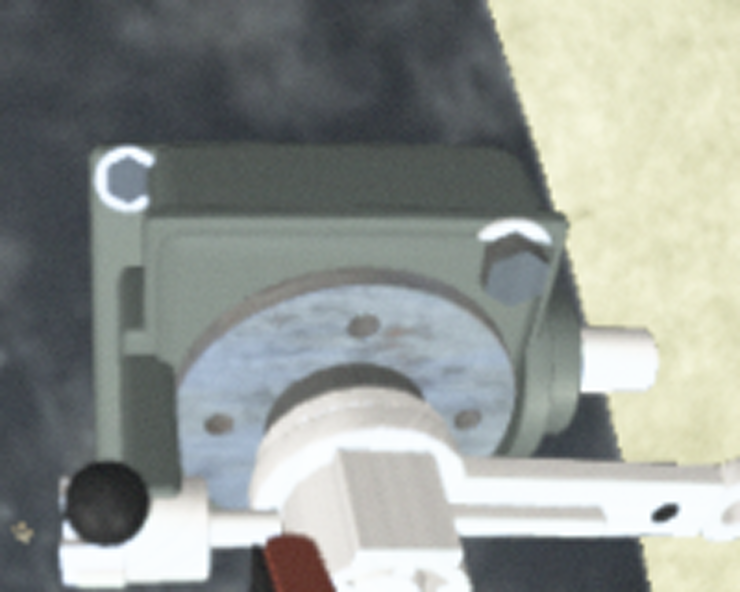

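View pics/s26c.png

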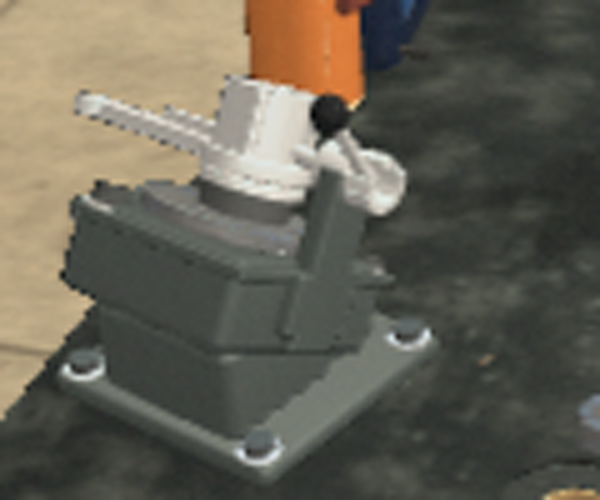

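View pics/w26.png

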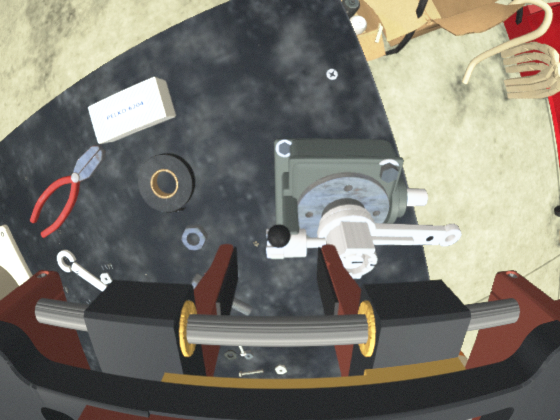

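```bash
python3 - <<'E'
from h import *
from fit import *
for i in range(3): p=ctrl.get_image('wrist')
save(p,'w27')
for n,k in (('home',knob(0,0)),('3.5',knob(0,3.5)),('t.06',knob(.06,0)),('shaftend',end)): print(n,fproj(p,T(q0,k)).round(1))
g=np.asarray(p['pixels']).astype(int).sum(2)[215:260,255:305]
ys,xs=np.where(g<110);print(len(xs),xs.mean()+255,ys.mean()+215,xs.min()+255,xs.max()+255,ys.min()+215,ys.max()+215)
spots(p,['latch_knob','latch_pivot'],1)
im=cv2.imread('pics/w27.png');cv2.imwrite('pics/w27c.png',cv2.resize(im[215:290,250:380],None,fx=6,fy=6,interpolation=cv2.INTER_CUBIC))
E
```

```text
home [281.5 233.1]
3.5 [276.8 233.1]
t.06 [281.5 237.2]
shaftend [355.4 264.7]
40 284.15 229.9 276 291 227 241
latch_knob [548.9 -14.5 165.2] 0.71
latch_pivot [542.8 -36.2 120. ] 0.59
```

View pics/w27c.png

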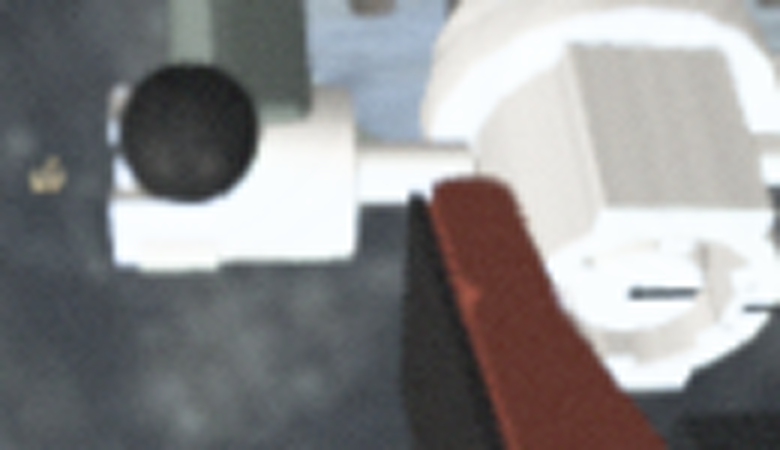

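```bash
python3 - <<'E'
from h import *
t=ctrl.get_image('top');save(t,'t27');spots(t,['bolt_m16','hex_nut','tape_roll','bearing_box'],1)
print(ctrl.close_job(),ctrl.get_obs()['t'])
E
```

```text
bolt_m16 [ 420.4 -117.8   -5.3] 0.54
hex_nut [422.7 -32.   -2.1] 0.61
tape_roll [ 4.239e+02  4.790e+01 -4.000e-01] 0.88
the job is handed in; nothing more can be done
the job is handed in; nothing more can be done
```

The lever is fitted on the splined shaft, the latch pin is back in over its collar, and I handed the job in at about 35 s of the 66 s allowed.

**What I did, in order:**
1. Pulled the latch out and swung it to the rest notch. It stayed there after I let go, within about 2 mm of the predicted point.
2. Picked up the larger lever by its hub cheeks and turned it to the slot angle, about -3° from the housing's -y. I then slid it down the leaning shaft; there was no noticeable contact force until it bottomed.
3. Pressed it home with about 31 N along the shaft. That was the highest force I read.
4. Swung the latch handle back to home and lifted the gripper clear.

**Last checks:**
- **Lever and pin:** the pictures show the lever on the shoulder, its mark in line with the shaft's slot, and the pin out over the collar.
- **Loose things:** the bolt, nut and tape roll were found within about 4 mm of where they started, which is the networks' accuracy. The carton was not reported in the last top picture, though it looked unmoved in the wrist pictures.

**What did not quite agree:**
- **Latch knob:** in the last wrist picture it sat about 4 px from its predicted home position. That is about 0.06 rad of swing, perhaps play in the slot, but its pull matched 0.
- **Seating depth:** my position estimate put the lever 2 mm below the shoulder, which I take as calibration and grip error.
- **Latch swing:** I pushed into the swing stops with about 24 N at the rest end and about 16 N at the home end before easing off.

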